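Gauge and sort the shaker's spacer pillars by length

TASK

Sort the two steel spacer pillars of the shaker by length with the gauge. First lower the shorter pillar between the gauge's jaws until it lies flat on the gauge's floor, to show that it fits, then lay it gently in the shorter white compartment; after that rest the longer pillar level and centred across the tops of both jaws, to show that it does not go in, and lay it gently in the longer compartment. Leave both lying flat in their compartments and do not disturb the other things on the bench.

Things in the scene. Friction and masses are not known exactly. Their poses are not given: they have to be found in the camera images.
- pillar_short: The shorter steel spacer pillar, 125 mm long overall, lying on the bench: round shank 16 mm in diameter, at each end a hexagonal head 22 mm across flats, 14 mm thick, with a thin dark 19 mm collar behind it. Origin: on the axis at mid-length, 11 mm above what it lies on; x: along its length, both ends alike. Can be pinched across the shank at mid-length. About 0.18 kg.
- pillar_long: The longer steel spacer pillar, 150 mm long overall, lying on the bench: round shank 16 mm in diameter, at each end a hexagonal head 22 mm across flats, 14 mm thick, with a thin dark 19 mm collar behind it. Origin: on the axis at mid-length, 11 mm above what it lies on; x: along its length, both ends alike. Can be pinched across the shank at mid-length. About 0.21 kg.
- gauge: Length gauge, fixed: aluminium base plate 189 x 50 mm, 10 mm thick, with a dark steel jaw (44 mm wide) at each end. The jaws stand 129 mm apart, tops 34 mm above the bench; 4 mm bevels at their top inner edges widen the mouth to 137 mm. The slot is open to both sides. Origin: centre of the underside; x: from jaw to jaw (both ends alike), z up.
- gauge_floor (a point): Centre of the slot's floor (top of the base plate), 10 mm above the bench; axes as the gauge. The short pillar lies here with 2 mm to spare at each end, its axis 21 mm above the bench.
- gauge_top (a point): Point midway between the jaws at the height of their tops, 34 mm above the bench; axes as the gauge. The long pillar resting across both jaws has its axis 45 mm above the bench.
- tray_short: The shorter white plastic compartment (open tray), 140 x 64 mm inside, walls 5 mm thick, their tops 18 mm above the bench, floor 4 mm thick, fixed. Both long walls have a 70 mm wide gap in the middle, down to the floor, for the fingers. Origin: centre of the underside; x: along its length (both ends alike), z up. A pillar lying in it has its axis 15 mm above the bench.
- tray_long: The longer white plastic compartment (open tray), 165 x 64 mm inside, walls 5 mm thick, their tops 18 mm above the bench, floor 4 mm thick, fixed. Both long walls have a 70 mm wide gap in the middle, down to the floor, for the fingers. Origin: centre of the underside; x: along its length (both ends alike), z up. A pillar lying in it has its axis 15 mm above the bench.
- dish: Bystander: flat glass dish, 64 mm across, 15 mm high; origin under its centre.
- marker: Bystander: marker pen lying flat, 90 mm long, 16 mm thick, black cap at +x; origin under the middle of its white barrel.
- jar: Bystander: small amber jar, 48 mm across, 55 mm high; origin under its centre.
- tipbox: Bystander: blue box of pipette tips, 85 x 120 mm, 49 mm high; origin under its centre.
- beaker: Bystander: glass beaker, 70 mm across, 90 mm high; origin under its centre.
- blockheater: Bystander: plain aluminium block, 100 x 75 mm, 50 mm high; origin under its centre.
Not all that is in view belongs to the job. Leave any green or yellow look-alike of the tray_short alone.

How it is judged:
By the outcome, as a careful person would: the job done as asked, in the order asked, and still so for the second after the job is handed in, with the robot touching nothing.
It also fails if it takes over 62 s, if anything falls off the work surface, if the arm or the gripper's body presses on something with over 40 N, if the wrist force passes 120 N, or if a joint passes its speed limit or range.

ROBOT

A 6-joint arm with a two-finger parallel gripper is mounted at the origin on the work surface. World frame = base frame: x ahead of the robot, y to its left, z up, the work surface at z = 0. Lengths are in m, angles in rad, forces in N, time in s.
With the tool pointing down it reaches from about 0.375 to 0.9 m from the base axis. Payload 3.1 kg.
Tool frame: the origin (TCP) lies at the very end of the fingers, on their centre line; the grasp point (between the pads) lies 19 mm behind it (manip.grasp_offset is the distance from the TCP to the grasp point, in m); y points along the fingers, z is the direction in which the jaws open and shut, and the axes are right-handed (so a half turn about y gives the same grasp; the last joint's range is limited). The gripper opens to 85 mm and grips with 20 to 120 N. Pads are 22 mm wide; open, the fingers measure 114 mm over their backs; the gripper's body (76 mm by 85 mm) begins 54 mm behind the grasp point. The pads swing forward as they close: fully open they stand 13 mm farther back than shut.
Start: joints at [1.103, 0.527, 1.433, -0, 1.181, -0.178], TCP at [0.178, 0.599, 0.231] pointing down, gripper open.
Joint ranges: [-3.08, 3.08], [-0.75, 2.2], [0.22, 2.44], [-1.43, 4.57], [0, 2.65], [-2.85, 2.85]. Speed limits (rad/s): [2.79, 2.79, 3.14, 3.14, 3.14, 3.14].

INTERFACE

Orientations are given as a unit quaternion [x, y, z, w].
In Python, from station import manip gives the robot as it stands.
- The arm moves only by the tool apply_moves, never from a script. Its argument "motion" is a list of rows, each a list of 5 numbers: the finger opening in mm, from 0 to 85.4, then the shift along the tool's x, y, z in units of 30 mm (1.0 is 30 mm), then the turn about the tool's y in units of 10 degrees (1.0 is 10 degrees). In form: [[fingers, x, y, z, twist], ...]. A call has 1 to 12 rows; each row is the pose to reach, as a shift and turn from the pose commanded when the call began, along the tool's axes at that moment; what a row does not reach only later rows make up. A row lasts 1/8 s, in which the tool goes at most 62.5 mm and 10.7 degrees, less where a joint would pass 70% of its speed; a pose out of reach is approached as far as the arm can. A call with a gripper value outside its range is refused whole. The fingers move at their own pace and stop on an object; "squeeze" is the grip in N (left out, the last holds). Time passes only in rows, so rows that repeat a pose let the fingers close. It gives the time, the measured TCP pose, the force and the opening at its end, in the units of the state.
- manip.sense(): the state, without advancing time (a new reading comes with each control period).
- manip.snapshot(name): name is "scene" or "side" or "wrist"; returns the picture (384x512x3 uint8, red, green, blue); there is no depth.
- manip.get_calibration(name): a dict with "intrinsics" (3x3 intrinsics, pixels), "extrinsics" (4x4, takes a point from camera to world coordinates). Camera axes: x right, y up, looking along -z (the intrinsics and any distortion apply to the point x, -y, -z); pixel columns grow to the right and rows downward; lengths in m; the calibration is good to about 2 mm. A picture is of the moment at which its call begins: read the wrist's pose just before it. get_calibration takes no time and is no camera call; for the wrist camera it gives the pose at the moment of the call.
- manip.sign_off(): hands the job in, once; it reports no verdict.
The state is a dict: "t": time; "q": joint angles; "qd": joint speeds; "tau": joint torques, N m; "tcp_pos": TCP position; "tool_rot": TCP orientation; "force": force on the tool from outside, world axes, zero at the start; "ft_torque": the same for the moment, N m; "finger_gap": opening from 0.0 (shut) to 1.0 (fully open).
Only numpy, scipy, OpenCV 4.12 (cv2) and the standard library are available. Lean on these libraries where they do the work, as an engineer would, in place of code of your own. Each camera call takes 0.05 s, during which the arm holds its last target.

## Working session

There is one attempt and no reset: what is moved stays moved. The work goes in short steps, Python scripts to look and compute and a tool call to move; the robot and the scene stay as the last step left them, time stands still between calls to the robot, and variables do not carry over. Pictures are saved under pics/ and viewed, and the job is handed in when it is done.

Besides the shell and the picture viewer there is one more tool, called by a JSON object that holds its "fn" and its "kwargs". apply_moves: Moves the arm, as the interface text tells. Its arguments: {"type":"object","properties":{"motion":{"type":"array"},"squeeze":{"type":"number"}},"required":["motion"]}

```bash
ls; mkdir -p pics; python3 - <<'E'
from station import manip
import cv2
s=manip.sense();print(s)
for n in("scene","side","wrist"):
    c=manip.get_calibration(n);print(n,c)
    im=manip.snapshot(n);cv2.imwrite(f"pics/{n}0.png",cv2.resize(im[:,:,::-1],(800,600),interpolation=cv2.INTER_CUBIC));cv2.imwrite(f"pics/{n}0raw.png",im[:,:,::-1])
E
```

```text
pics
{'t': 0.0, 'q': array([ 1.10350199e+00,  5.28497708e-01,  1.43392861e+00, -1.32141127e-05,
        1.18141359e+00, -1.78502242e-01]), 'qd': array([-7.68345761e-05,  4.74449255e-04, -1.47911283e-03,  1.74750201e-03,
       -1.07490279e-03, -2.33626599e-05]), 'tau': array([ 1.14545583e-04, -4.42349946e+01, -1.78022522e+01, -2.47319131e-04,
        8.59510998e-03, -2.46893652e-07]), 'tcp_pos': array([0.17763612, 0.59845671, 0.23030589]), 'tool_rot': array([ 0.70050256, -0.10199518,  0.10149914, -0.6989929 ]), 'force': array([0.17764573, 0.34198657, 0.25588546]), 'ft_torque': array([-0.02808054, -0.03518315, -0.02057439]), 'finger_gap': 1.0015690654831504}
scene {'intrinsics': array([[422.40126457,   0.        , 259.27218086],
       [  0.        , 422.40126457, 192.27986974],
       [  0.        ,   0.        ,   1.        ]]), 'extrinsics': array([[-0.40373551, -0.64446447,  0.64935598,  1.3232527 ],
       [ 0.91481353, -0.29266147,  0.2783262 ,  0.33943886],
       [ 0.01067013,  0.7064098 ,  0.70772264,  0.91227727],
       [ 0.        ,  0.        ,  0.        ,  1.        ]])
[... 172 characters left out ...]
]]), 'extrinsics': array([[ 0.97162532,  0.18836314, -0.1430509 ,  0.3779153 ],
       [-0.23627459,  0.74511778, -0.62367765, -0.70512961],
       [-0.01088811,  0.63978029,  0.76848073,  0.95246841],
       [ 0.        ,  0.        ,  0.        ,  1.        ]])}
wrist {'intrinsics': array([[344.29444954,   0.        , 254.04620438],
       [  0.        , 344.29444954, 193.83851109],
       [  0.        ,   0.        ,   1.        ]]), 'extrinsics': array([[ 0.28526417, -0.90675749, -0.31050799,  0.09770047],
       [ 0.95844604,  0.269083  ,  0.09473924,  0.62265575],
       [-0.0023531 , -0.32463087,  0.94583786,  0.37266019],
       [ 0.        ,  0.        ,  0.        ,  1.        ]])}
```

View pics/scene0.png

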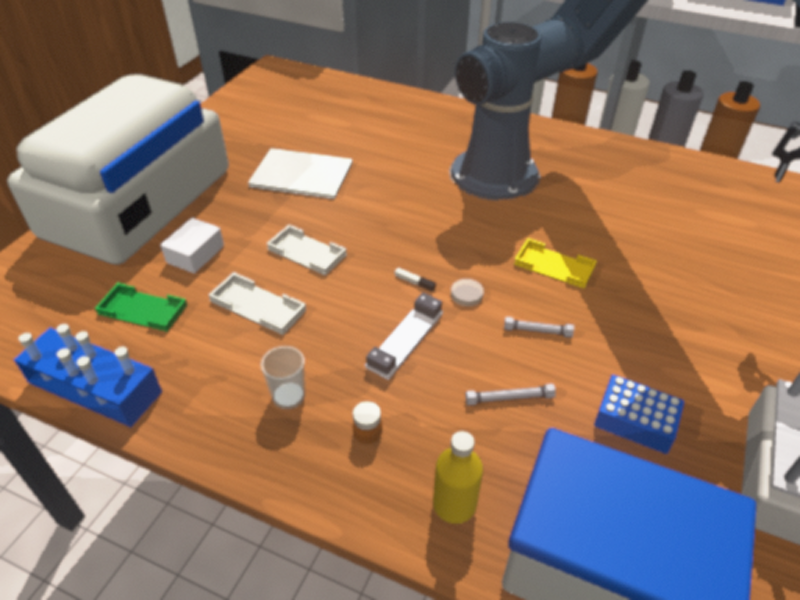

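View pics/side0.png

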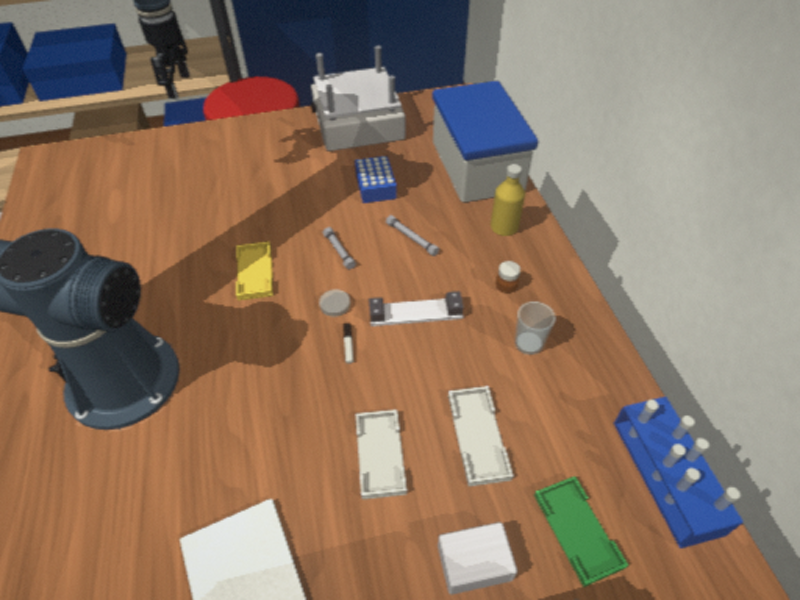

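View pics/wrist0.png

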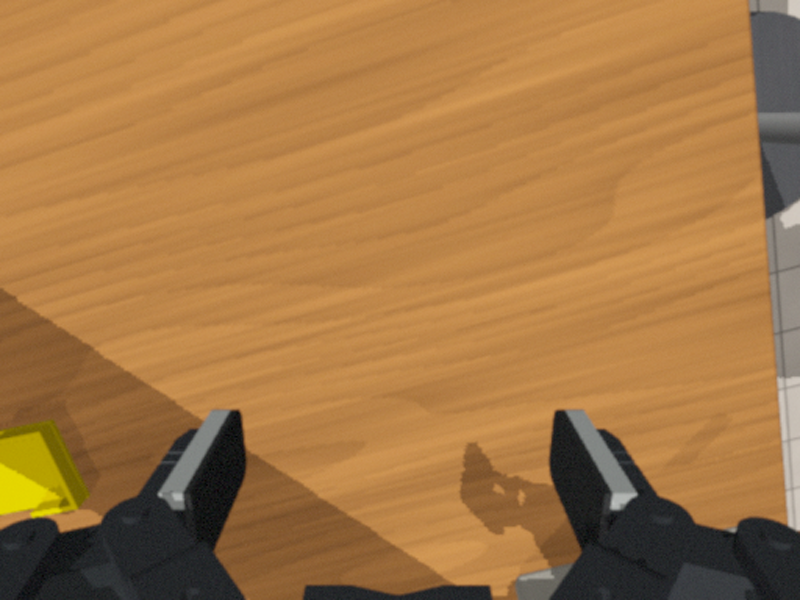

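The scene and side views show everything. Trays are left of the robot's −y side, with the gauge in the middle and the pillars toward +y. I'll enlarge these areas.

```bash
python3 - <<'E'
import cv2
a=cv2.imread("pics/scene0raw.png");b=cv2.imread("pics/side0raw.png")
def crop(im,x,y,w,h,n):
    f=min(800/w,600/h);f=int(f)
    c=cv2.resize(im[y:y+h,x:x+w],None,fx=f,fy=f,interpolation=cv2.INTER_CUBIC)
    for i in range(0,w,10):cv2.putText(c,str(x+i),(i*f,8),0,.3,(255,255,255),1);cv2.line(c,(i*f,10),(i*f,14),(255,255,255),1)
    for j in range(0,h,10):cv2.putText(c,str(y+j),(0,j*f+3),0,.3,(255,255,255),1);cv2.line(c,(18,j*f),(22,j*f),(255,255,255),1)
    cv2.imwrite("pics/"+n,c);print(n,f,c.shape)
crop(a,125,135,110,80,"s_tr.png")
crop(a,225,180,140,90,"s_mid.png")
crop(b,220,240,115,80,"d_tr.png")
crop(b,200,125,115,90,"d_mid.png")
E
```

```text
s_tr.png 7 (560, 770, 3)
s_mid.png 5 (450, 700, 3)
d_tr.png 6 (480, 690, 3)
d_mid.png 6 (540, 690, 3)
```

View pics/s_tr.png

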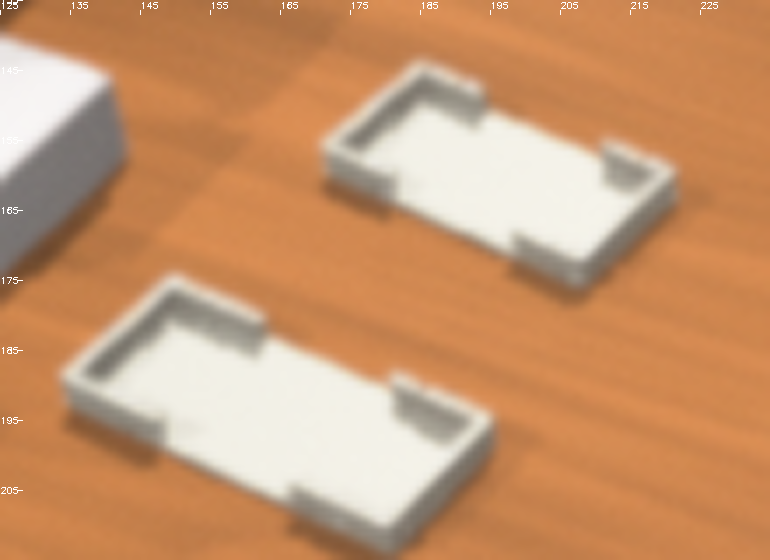

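View pics/s_mid.png

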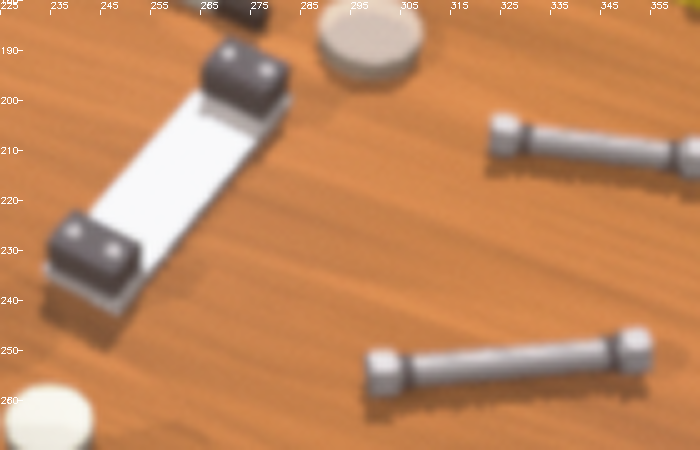

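View pics/d_tr.png

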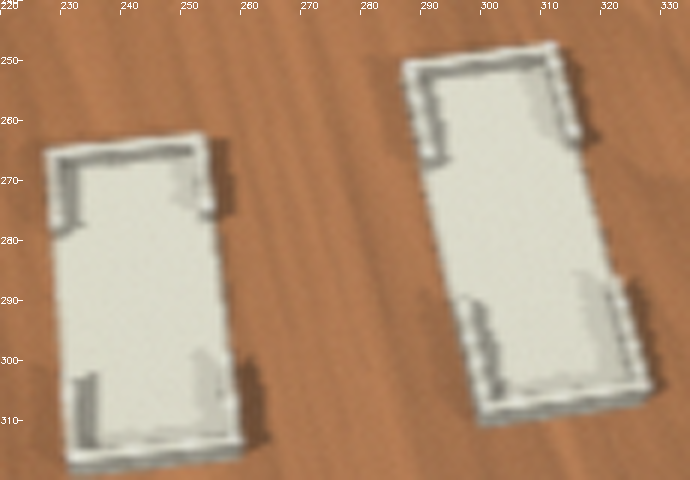

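View pics/d_mid.png

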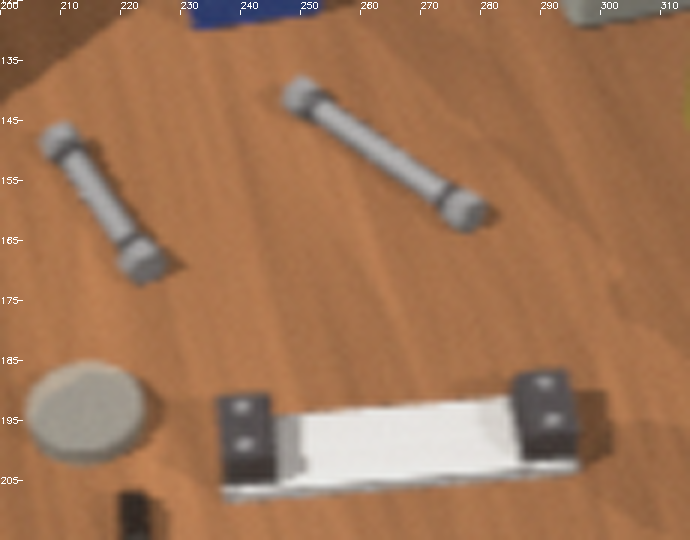

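```bash
cat > h.py <<'E'
from station import manip
import numpy as np, cv2
from scipy.spatial.transform import Rotation as R
def ray(cal,uv,z):
    K=cal["intrinsics"];E=cal["extrinsics"]
    d=np.linalg.solve(K,[uv[0],uv[1],1.]);d=E[:3,:3]@[d[0],-d[1],-d[2]]
    o=E[:3,3];return o+d*(z-o[2])/d[2]
def proj(cal,p):
    K=cal["intrinsics"];E=cal["extrinsics"]
    c=E[:3,:3].T@(np.array(p)-E[:3,3]);c=np.array([c[0],-c[1],-c[2]]);u=K@c;return u[:2]/u[2]
def crop(im,x,y,w,h,n,f):
    c=cv2.resize(im[y:y+h,x:x+w,::-1],None,fx=f,fy=f,interpolation=cv2.INTER_CUBIC)
    for i in range(0,w,10):cv2.putText(c,str(x+i),(i*f,8),0,.3,(255,255,255),1);cv2.line(c,(i*f,10),(i*f,14),(255,255,255),1)
    for j in range(0,h,10):cv2.putText(c,str(y+j),(0,j*f+3),0,.3,(255,255,255),1);cv2.line(c,(18,j*f),(22,j*f),(255,255,255),1)
    cv2.imwrite("pics/"+n,c)
E
python3 - <<'E'
from h import *
np.set_printoptions(precision=4,suppress=True)
C={n:manip.get_calibration(n) for n in("scene","side")}
def go(name,cam,pts,f,x0,y0,z):
    P=np.array([ray(C[cam],(p[0]/f+x0,p[1]/f+y0),z) for p in pts])
    d=[np.linalg.norm(P[i]-P[(i+1)%len(P)]) for i in range(len(P))]
    print(name,cam,P.mean(0)[:2],"sides",np.array(d))
    return P
def ang(a,b): d=b-a;return np.degrees(np.arctan2(d[1],d[0]))%180
for nm,cam,pts,f,x,y in[("ts","scene",[(422,62),(322,146),(577,266),(677,168)],7,125,135),
 ("tl","scene",[(172,274),(63,377),(390,540),(494,416)],7,125,135),
 ("ts","side",[(204,133),(46,151),(68,455),(243,443)],6,220,240),
 ("tl","side",[(556,43),(403,64),(480,404),(652,385)],6,220,240)]:
    P=go(nm,cam,pts,f,x,y,.018);print("  ang",ang(P[1],P[2]),ang(P[0],P[3]),"perp",(ang(P[0],P[1])+90)%180)
for cam,pts,f,x,y in[("scene",[(228,53),(267,69),(114,250),(73,229)],5,225,180),("side",[(241,406),(245,443),(552,420),(545,381)],6,200,125)]:
    P=go("gauge",cam,pts,f,x,y,.034);print("  ang",ang(P[1],P[2]),ang(P[0],P[3]),"perp",ang(P[0],P[1]))
for nm,cam,pts,f,x,y in[("pl","scene",[(384,373),(634,352)],5,225,180),("pl","side",[(302,97),(464,210)],6,200,125),("ps","side",[(61,140),(143,262)],6,200,125),("ps","scene",[(505*.2+225,180+137*.2),(567*.64,331*.64)],1,0,0)]:
    P=go(nm,cam,pts,f,x,y,.011);print("  ang",ang(P[0],P[1]))
s=manip.sense();print(s['t'],R.from_quat(s['tool_rot']).as_matrix())
E
```

```text
ts scene [ 0.4422 -0.2634] sides [0.0739 0.1498 0.0788 0.1487]
  ang 80.92992666118778 82.79495826224037 perp 82.20156067926138
tl scene [ 0.6184 -0.2702] sides [0.0742 0.1783 0.0793 0.1755]
  ang 82.42962525238872 84.03231594868065 perp 85.9782991776948
ts side [ 0.4443 -0.2688] sides [0.0739 0.1446 0.0743 0.1488]
  ang 82.594766112468 82.71728538066809 perp 83.27966321317348
tl side [ 0.62   -0.2757] sides [0.0748 0.1692 0.0751 0.1722]
  ang 84.31786490120714 84.42397714711294 perp 84.85529389091352
gauge scene [0.5791 0.0226] sides [0.0261 0.1634 0.0269 0.1621]
  ang 171.65685252760787 171.36870269812712 perp 83.80938198260866
gauge side [0.583  0.0182] sides [0.0252 0.1618 0.0269 0.1626]
  ang 171.31651979300784 171.91525673267046 perp 82.43729668589702
pl scene [0.6282 0.2388] sides [0.1349 0.1349]
  ang 120.11686884095442
pl side [0.6308 0.2329] sides [0.1364 0.1364]
  ang 120.63343180614643
ps side [0.4613 0.2351] sides [0.1149 0.1149]
  ang 104.72538157911492
ps scene [0.4592 0.2388] sides [0.1062 0.1062]
  ang 104.89130897658356
0.15 [[ 0.9586 -0.0007  0.2848]
 [-0.2848 -0.0015  0.9586]
 [-0.0003 -1.     -0.0016]]
```

```bash
cat >> h.py <<'E'
def to(x,y,z,yaw):
    "rows units to reach a tool-down pose with tool x at yaw deg"
    s=manip.sense();M=R.from_quat(s['tool_rot']).as_matrix()
    cur=np.degrees(np.arctan2(M[1,0],M[0,0]))
    d=M.T@(np.array([x,y,z])-s['tcp_pos'])/.03
    tw=-((yaw-cur+180)%360-180)/10
    print("t %.2f cur"%s['t'],np.round(s['tcp_pos'],4),"yaw %.2f"%cur,"tilt",np.round(M[2,[0,2]],4),"-> shift",np.round(d,3),"twist %.3f"%tw, "q1,q6",np.round(s['q'][[0,5]],2),"F",np.round(s['force'],1),"gap %.3f"%s['finger_gap'])
E
python3 -c "
from h import *
to(.460,.237,.20,-75.2)"
```

```text
t 0.15 cur [0.1777 0.5986 0.2306] yaw -16.55 tilt [-0.0003 -0.0016] -> shift [12.453  1.029 -8.874] twist 5.865 q1,q6 [ 1.1  -0.18] F [ 0.1 -0.1 -0.4] gap 1.002
```

{"fn": "apply_moves", "kwargs": {"motion": [[85, 1.6, 0.1, -1.1, 0.7], [85, 3.2, 0.25, -2.2, 1.5], [85, 4.8, 0.4, -3.3, 2.3], [85, 6.4, 0.5, -4.5, 3.1], [85, 8, 0.6, -5.6, 3.9], [85, 9.6, 0.75, -6.8, 4.7], [85, 11.1, 0.9, -7.9, 5.4], [85, 12.1, 1.0, -8.6, 5.86], [85, 12.45, 1.03, -8.87, 5.86], [85, 12.45, 1.03, -8.87, 5.86]]}}

```text
t: 1.4
tcp_pos: [0.4601, 0.2374, 0.2002]
tool_rot: [0.56, -0.432, 0.431, -0.56]
force: [-0.3, -0.3, -0.1]
finger_gap: 0.995
```

```bash
python3 - <<'E'
from h import *
to(.460,.237,.20,-75.2)
c=manip.get_calibration("wrist");np.save("c1.npy",c,allow_pickle=True)
im=manip.snapshot("wrist");cv2.imwrite("pics/w1raw.png",im[:,:,::-1])
cv2.imwrite("pics/w1.png",cv2.resize(im[:,:,::-1],(800,600),interpolation=cv2.INTER_CUBIC))
E
```

```text
t 1.40 cur [0.4601 0.2374 0.2002] yaw -75.18 tilt [-0.0004 -0.0008] -> shift [ 0.012  0.007 -0.008] twist 0.002 q1,q6 [0.26 0.  ] F [-0.3 -0.3 -0.1] gap 0.995
```

View pics/w1.png

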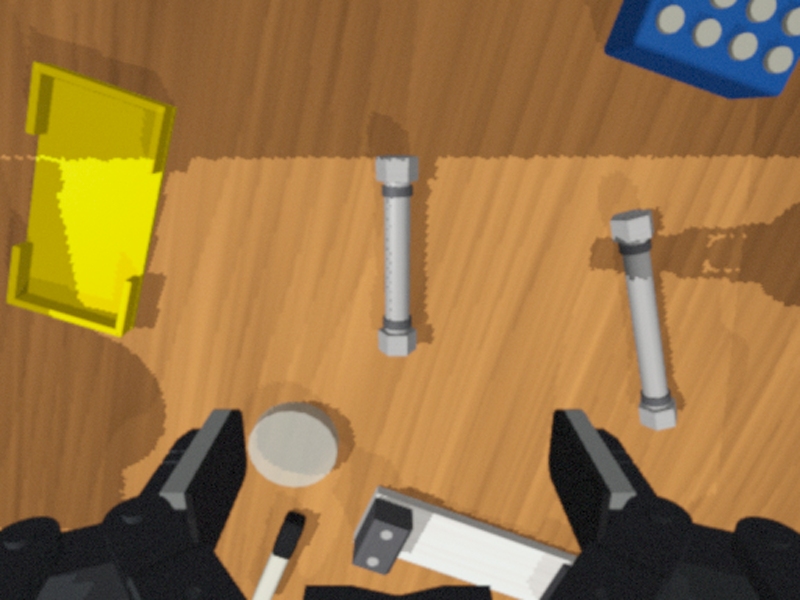

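```bash
python3 - <<'E'
from h import *
np.set_printoptions(precision=4,suppress=True)
c=np.load("c1.npy",allow_pickle=True).item()
def r(u,v,z):return ray(c,((u+.5)*.64-.5,(v+.5)*.64-.5),z)
for n,a,b in[("short collars",(397,190),(397,323)),("short ends",(397,157),(397.5,355)),("long collars",(634.5,246),(654.5,401)),("long ends",(630,212),(659,428))]:
    A,B=r(*a,.012),r(*b,.012);d=B-A
    print(n,(A+B)/2,np.linalg.norm(d),np.degrees(np.arctan2(d[1],d[0])))
print(r(386,538,.034),r(371,562,.034))
print(proj(c,[.4601,.2374,.2002])/.64,proj(c,[.4601,.2374,.012])/.64)
E
```

```text
short collars [0.4601 0.2368 0.012 ] 0.08629187423527017 -75.21750948060213
short ends [0.4607 0.2351 0.012 ] 0.12865188266070604 -75.06790478120493
long collars [0.6299 0.234  0.012 ] 0.11337922049960059 -60.11307854474134
long ends [0.6303 0.234  0.012 ] 0.15786271608576657 -59.83785501163836
[0.5033 0.0425 0.034 ] [0.4981 0.0186 0.034 ]
[396.0488 412.5064] [397.0061 258.1484]
```

The wrist view (800x600) shows the short pillar upright at column 397, rows 157–355, midway between the fingers, which agrees with the other two cameras. The long pillar's collars are at (634,246) and (655,401). I'll go down and grip the short one.

{"fn": "apply_moves", "kwargs": {"motion": [[50, 0.03, 1.2, 0, 0], [50, 0.03, 2.6, 0, 0], [50, 0.03, 4.0, 0, 0], [50, 0.03, 5.2, 0, 0], [50, 0.03, 6.0, 0, 0], [50, 0.03, 6.4, 0, 0], [50, 0.03, 6.53, 0, 0], [50, 0.03, 6.53, 0, 0]], "squeeze": 60}}

```text
t: 2.45
tcp_pos: [0.4607, 0.2373, 0.0051]
tool_rot: [-0.56, 0.431, -0.431, 0.561]
force: [0.3, 0.6, 0.3]
finger_gap: 0.584
```

{"fn": "apply_moves", "kwargs": {"motion": [[8, 0, 0, 0, 0], [8, 0, 0, 0, 0], [8, 0, 0, 0, 0], [8, 0, 0, 0, 0], [8, 0, 0, 0, 0], [8, 0, 0, 0, 0]], "squeeze": 60}}

```text
t: 3.2
tcp_pos: [0.4609, 0.2369, 0.0054]
tool_rot: [-0.56, 0.431, -0.431, 0.561]
force: [-1.0, 0.2, 5.5]
finger_gap: 0.156
```

```bash
python3 - <<'E'
from h import *
to(.460,.237,.12,-75.2)
c=manip.get_calibration("wrist");np.save("c2.npy",c,allow_pickle=True)
im=manip.snapshot("wrist");cv2.imwrite("pics/w2.png",cv2.resize(im[:,:,::-1],(800,600),interpolation=cv2.INTER_CUBIC))
E
```

```text
t 3.20 cur [0.4609 0.2369 0.0054] yaw -75.15 tilt [-0.      0.0014] -> shift [-0.012 -3.818 -0.022] twist 0.005 q1,q6 [ 0.26 -0.  ] F [-1.   0.2  5.5] gap 0.156
```

View pics/w2.png

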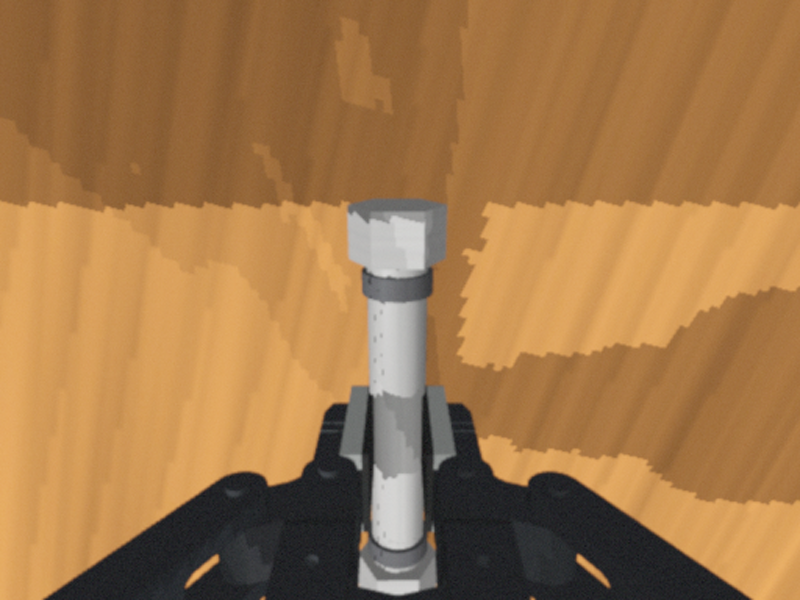

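```bash
python3 - <<'E'
from h import *
np.set_printoptions(precision=4,suppress=True)
c=np.load("c2.npy",allow_pickle=True).item()
s=manip.sense();M=R.from_quat(s['tool_rot']).as_matrix()
def r(u,v,z):return M.T@(ray(c,((u+.5)*.64-.5,(v+.5)*.64-.5),z)-s['tcp_pos'])
# silhouettes: collar centre on top of surface (z=.0205)
for n,u,v,z in[("head edge top outer",397,205,.022),("head inner/back top",397,268,.021),("collar",397,290,.0205),("collar near top-low edge",397,300,.0205),("low collar upper edge",398,550,.0205),("low collar lower",398,566,.0205),("low head end",398,594,.022)]:
    print(n,r(u,v,z))
E
```

```text
head edge top outer [-0.0647 -0.0165  0.0003]
head inner/back top [-0.0493 -0.0155  0.0002]
collar [-0.0435 -0.015   0.0002]
collar near top-low edge [-0.0409 -0.015   0.0002]
low collar upper edge [ 0.0374 -0.015   0.0005]
low collar lower [ 0.0435 -0.015   0.0005]
low head end [ 0.0528 -0.0165  0.0005]
```

{"fn": "apply_moves", "kwargs": {"motion": [[8, 0, -0.1, 0, 0], [8, 0, -0.3, 0, 0], [8, 0, -0.6, 0, 0], [8, 0, -1.0, 0, 0], [8, 0, -1.0, 0, 0]]}}

```text
t: 3.88
tcp_pos: [0.4613, 0.237, 0.0358]
tool_rot: [-0.56, 0.431, -0.432, 0.561]
force: [0.6, 0.1, -1.8]
finger_gap: 0.159
```

```bash
python3 - <<'E'
from h import *
to(.460,.237,.12,-75.2)
c=manip.get_calibration("wrist");np.save("c3.npy",c,allow_pickle=True)
im=manip.snapshot("wrist");cv2.imwrite("pics/w3.png",cv2.resize(im[:,:,::-1],(800,600),interpolation=cv2.INTER_CUBIC))
E
```

```text
t 3.88 cur [0.4613 0.237  0.0358] yaw -75.15 tilt [0.     0.0026] -> shift [-0.01  -2.808 -0.035] twist 0.005 q1,q6 [ 0.26 -0.  ] F [ 0.6  0.1 -1.8] gap 0.159
```

View pics/w3.png

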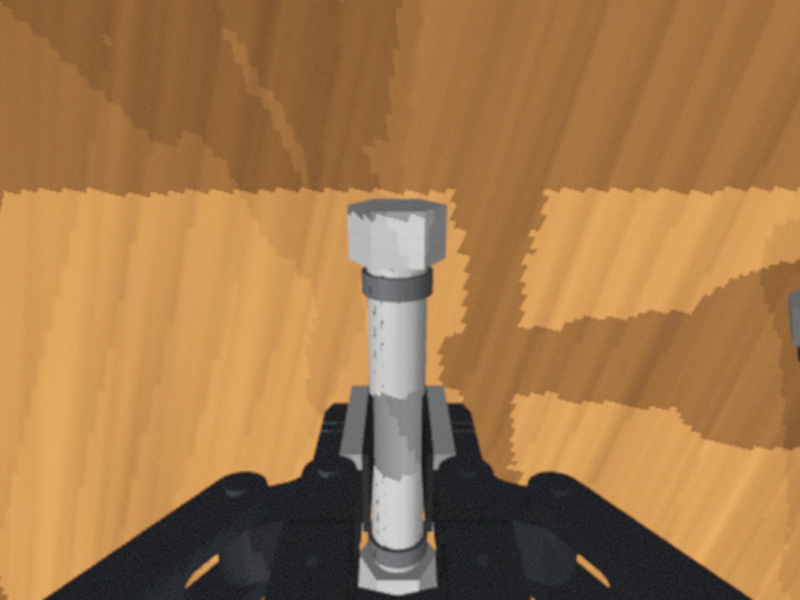

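```bash
cat >> h.py <<'E'
def overlay(im,cal,T,M,L,off,dy,col,f=800/512,collar=.004,zoff=0,hexrot=0):
    # im: upscaled; pillar in tool frame: axis along x, centre (off,dy,zoff)
    h=L/2
    def ring(x,r,n=48,rot=0):
        a=np.linspace(0,2*np.pi,n+1)+rot
        P=np.c_[np.full(n+1,x+off),dy+r*np.cos(a),zoff+r*np.sin(a)]
        uv=np.array([(proj(cal,T+M@p)+.5)*f-.5 for p in P]);cv2.polylines(im,[np.round(uv*8).astype(int)],False,col,1,cv2.LINE_AA,3)
    for s in(-1,1):
        ring(s*h,.0127,6,hexrot);ring(s*(h-.014),.0127,6,hexrot);ring(s*(h-.014-collar),.0095)
E
python3 - <<'E'
from h import *
c=np.load("c3.npy",allow_pickle=True).item();s=manip.sense();M=R.from_quat(s['tool_rot']).as_matrix()
im=cv2.imread("pics/w3.png")
# axis height rel. TCP: pillar axis .011 at tcp z .0054 -> tool y -0.0056
overlay(im,c,s['tcp_pos'],M,.125,-.001,-.0056,(0,0,255),hexrot=np.pi/6)
cv2.imwrite("pics/w3o.png",im)
E
```

```text
(no output)
```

View pics/w3o.png

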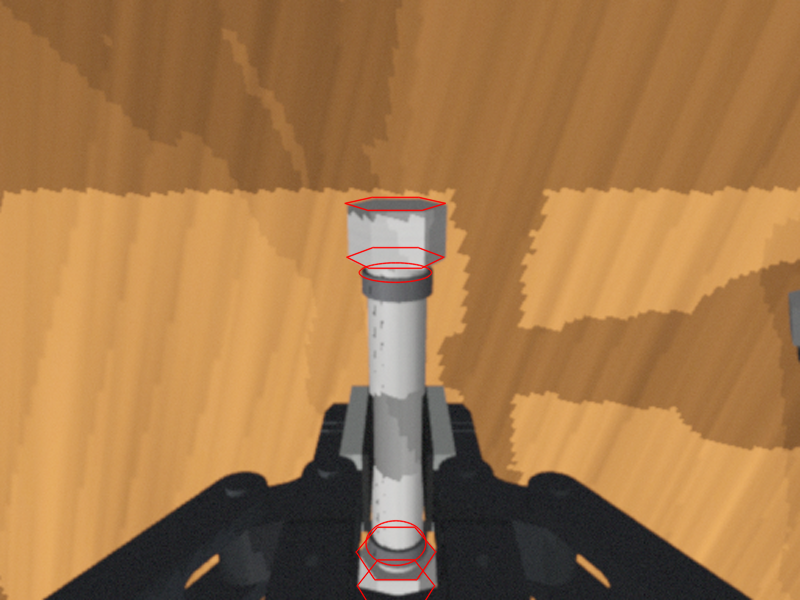

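```bash
python3 - <<'E'
import cv2
a=cv2.imread("pics/w3.png")[500:600,320:480];b=cv2.imread("pics/w3o.png")[500:600,320:480]
c=cv2.imread("pics/w3.png")[180:310,320:480];d=cv2.imread("pics/w3o.png")[180:310,320:480]
import numpy as np
v=np.vstack([np.hstack([c,d]),np.hstack([a,b])]);cv2.imwrite("pics/z.png",cv2.resize(v,None,fx=2.5,fy=2.5,interpolation=cv2.INTER_CUBIC))
E
```

```text
(no output)
```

View pics/z.png

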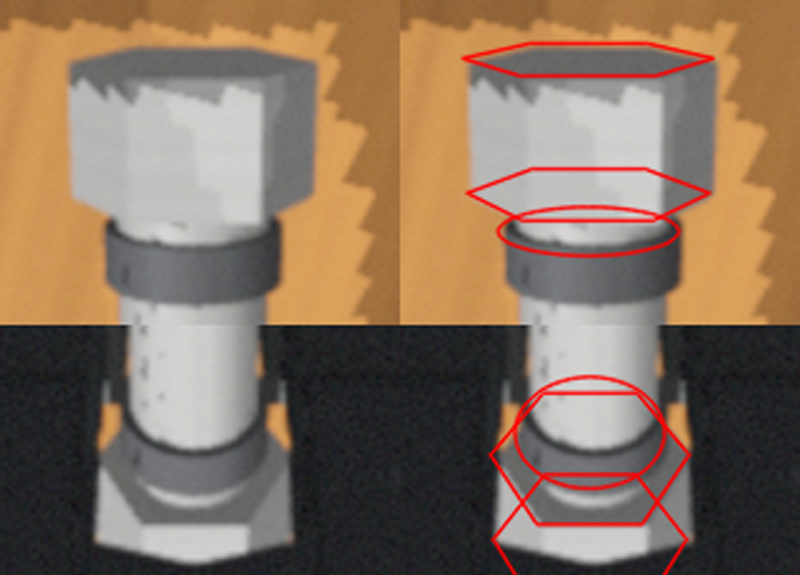

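Pillar held level and centred within 1 mm. The overlay model matches both heads, and the wrist force shows about 1.8 N. Next I'll go beside the gauge and measure it with the wrist camera.

```bash
python3 -c "
from h import *
to(.639,.072,.20,-8.5)"
```

```text
t 3.92 cur [0.4609 0.2369 0.0353] yaw -75.15 tilt [0.     0.0016] -> shift [ 6.836 -5.484  4.337] twist -6.665 q1,q6 [ 0.26 -0.  ] F [ 0.1  0.5 -1.2] gap 0.158
```

{"fn": "apply_moves", "kwargs": {"motion": [[8, 0, -0.8, 0, 0], [8, 0.3, -2.0, 0.2, -0.5], [8, 1.2, -3.4, 0.8, -1.3], [8, 2.3, -4.6, 1.5, -2.2], [8, 3.4, -5.3, 2.2, -3.2], [8, 4.5, -5.48, 2.9, -4.2], [8, 5.5, -5.48, 3.5, -5.2], [8, 6.3, -5.48, 4.0, -6.1], [8, 6.7, -5.48, 4.25, -6.5], [8, 6.84, -5.48, 4.34, -6.66], [8, 6.84, -5.48, 4.34, -6.66]]}}

```text
t: 5.3
tcp_pos: [0.6383, 0.0719, 0.1984]
tool_rot: [-0.705, 0.054, -0.052, 0.705]
force: [-0.0, 0.1, -0.8]
finger_gap: 0.161
```

```bash
python3 - <<'E'
from h import *
to(.639,.072,.20,-8.5)
c=manip.get_calibration("wrist");np.save("c4.npy",c,allow_pickle=True)
im=manip.snapshot("wrist");cv2.imwrite("pics/w4.png",cv2.resize(im[:,:,::-1],(800,600),interpolation=cv2.INTER_CUBIC))
E
```

```text
t 5.30 cur [0.6383 0.0719 0.1984] yaw -8.59 tilt [-0.0016  0.    ] -> shift [ 0.024 -0.055  0.006] twist -0.009 q1,q6 [-0.06 -1.48] F [-0.   0.1 -0.8] gap 0.161
```

View pics/w4.png

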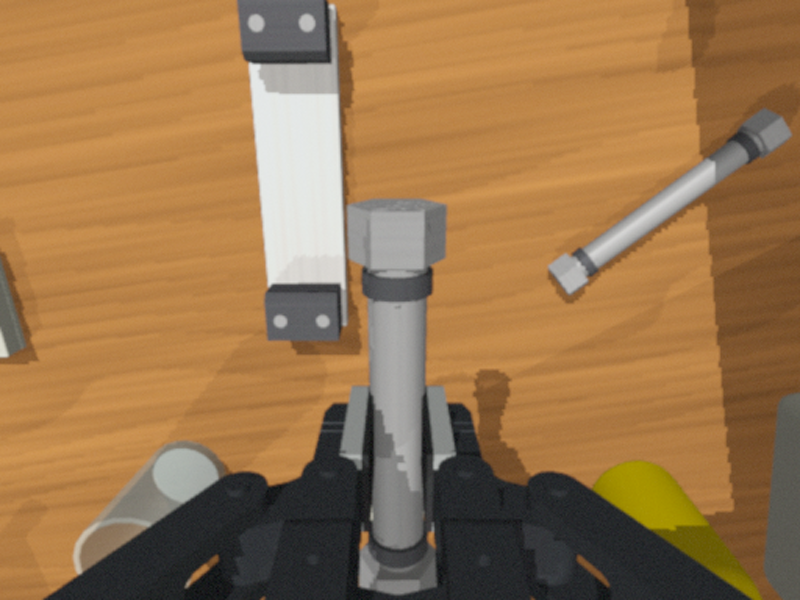

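```bash
python3 - <<'E'
from h import *
np.set_printoptions(precision=4,suppress=True)
c=np.load("c4.npy",allow_pickle=True).item()
def r(u,v,z):return ray(c,((u+.5)*.64-.5,(v+.5)*.64-.5),z)
A,B,D,E=[r(*p,.034) for p in[(256,23),(307,22),(280,322),(323,321)]]
print((A+B+D+E)/4,[np.degrees(np.arctan2(*(q-p)[[1,0]])) for p,q in((A,D),(B,E),((A+B)/2,(D+E)/2))],np.linalg.norm(D-A),np.linalg.norm(B-A),np.linalg.norm(E-D))
s=manip.sense()
# base corners of floor edges at z=.01: left edge
F=[r(*p,.01) for p in[(250,70),(268,280),(335,70),(346,280)]]
print([np.degrees(np.arctan2(*(q-p)[[1,0]])) for p,q in((F[0],F[1]),(F[2],F[3]))])
m=cv2.imread("pics/w4.png")
cv2.imwrite("pics/z4.png",cv2.resize(m[0:360,220:380],None,fx=1.6,fy=1.6,interpolation=cv2.INTER_CUBIC))
cv2.imwrite("pics/z4b.png",cv2.resize(np.hstack([m[0:100,220:370],m[260:360,220:370]]),None,fx=2.6,fy=5,interpolation=cv2.INTER_CUBIC))
E
```

```text
[0.5816 0.021  0.034 ] [np.float64(-8.36259152864279), np.float64(-8.312399506320999), np.float64(-8.337510571944657)] 0.16358327593390704 0.026115236627647385 0.026261619050416858
[np.float64(-8.36025152544104), np.float64(-7.506678406633838)]
```

View pics/z4b.png

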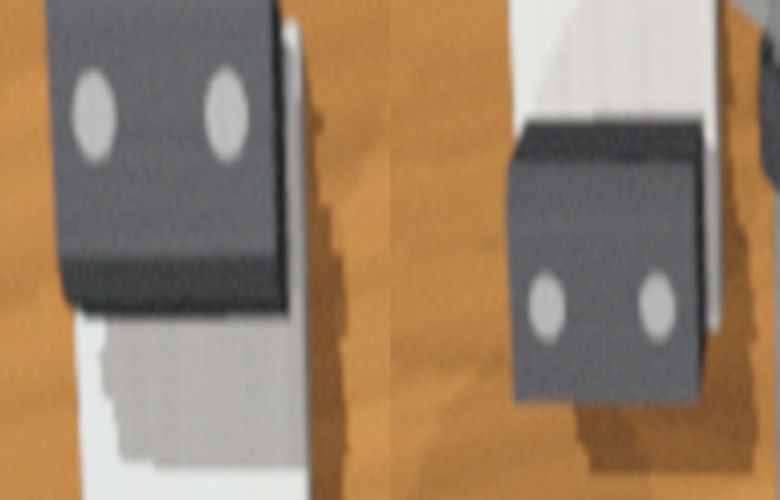

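```bash
python3 - <<'E'
from h import *
np.set_printoptions(precision=4,suppress=True)
c=np.load("c4.npy",allow_pickle=True).item()
def r(u,v,z):return ray(c,((u+.5)*.64-.5,(v+.5)*.64-.5),z)
ya=np.radians(-8.35);ex=np.array([np.cos(ya),np.sin(ya),0]);g=np.array([.5816,.021,0])
ey=np.array([-ex[1],ex[0],0])
for n,u,v,z in[("up bevel top",282,50.8,.034),("low bevel top",303,291.5,.034),("low outer end",303,340,.034),("up L corner",243.5,49,.034),("up R",328,50,.034),("low L",266,293,.034),("low R",340,291.5,.034),("low outL",268.5,340,.034),("low outR",339,340,.034)]:
    p=r(u,v,z)-g;print(n,np.array([p@ex,p@ey]))
to(.5816,.021,.13,-8.35)
E
```

```text
up bevel top [-0.0686 -0.0008]
low bevel top [0.0625 0.0021]
low outer end [0.0939 0.0001]
up L corner [-0.0695 -0.0207]
up R [-0.0688  0.0231]
low L [ 0.0634 -0.0201]
low R [0.0627 0.0242]
low outL [ 0.0938 -0.0211]
low outR [0.094  0.0224]
t 5.35 cur [0.6381 0.0723 0.1985] yaw -8.57 tilt [-0.0016  0.0001] -> shift [-1.602  2.285 -1.971] twist -0.022 q1,q6 [-0.06 -1.48] F [-0.2  0.1 -1.8] gap 0.155
```

```bash
cat >> h.py <<'E'
def gov(im,cal,g,yaw,col,f=800/512):
    ya=np.radians(yaw);ex=np.array([np.cos(ya),np.sin(ya),0]);ey=np.array([-ex[1],ex[0],0])
    def pl(P):
        uv=np.array([(proj(cal,np.array([g[0],g[1],z])+x*ex+y*ey)+.5)*f-.5 for x,y,z in P]);cv2.polylines(im,[np.round(uv*8).astype(int)],False,col,1,cv2.LINE_AA,3)
    w=.022;b=.025;e=.0945
    pl([(-e,-b,.01),(e,-b,.01),(e,b,.01),(-e,b,.01),(-e,-b,.01)])
    for s in(-1,1):
        pl([(s*.0945,-w,.034),(s*.0685,-w,.034),(s*.0685,w,.034),(s*.0945,w,.034),(s*.0945,-w,.034)])
        pl([(s*.0685,-w,.034),(s*.0645,-w,.03),(s*.0645,w,.03),(s*.0685,w,.034)])
        pl([(s*.0645,-w,.01),(s*.0645,w,.01)])
E
python3 - <<'E'
from h import *
c=np.load("c4.npy",allow_pickle=True).item()
m=cv2.imread("pics/w4.png");o=m.copy()
gov(o,c,(.5816,.0215),-8.35,(0,0,255))
h=lambda m:np.hstack([m[0:100,220:370],m[260:360,220:370]])
cv2.imwrite("pics/z4c.png",cv2.resize(h(o),None,fx=2.6,fy=5,interpolation=cv2.INTER_CUBIC))
E
```

```text
(no output)
```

View pics/z4c.png

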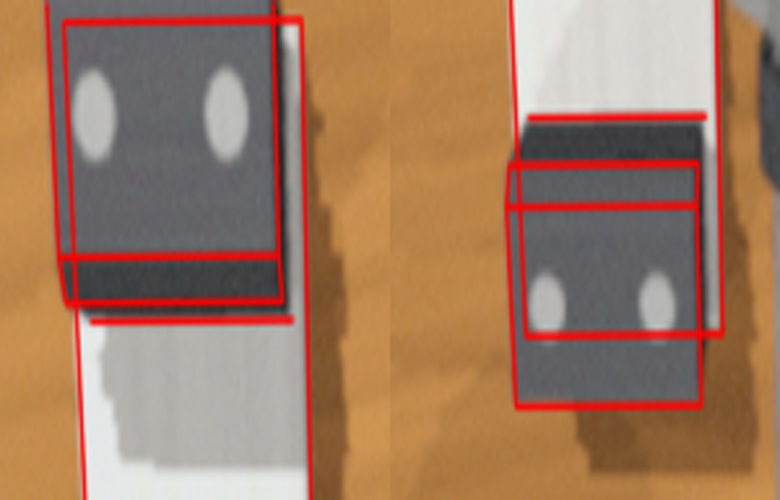

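```bash
python3 -c "
from h import *
to(.5824,.0211,.075,-8.35)"
```

```text
t 5.35 cur [0.6381 0.0723 0.1985] yaw -8.57 tilt [-0.0016  0.0001] -> shift [-1.574  4.118 -1.963] twist -0.022 q1,q6 [-0.06 -1.48] F [-0.2  0.1 -1.8] gap 0.155
```

{"fn": "apply_moves", "kwargs": {"motion": [[8, -0.3, 0.2, -0.4, 0], [8, -0.8, 0.8, -1.0, -0.02], [8, -1.3, 1.7, -1.6, -0.02], [8, -1.5, 2.7, -1.9, -0.02], [8, -1.574, 3.5, -1.963, -0.02], [8, -1.574, 4.0, -1.963, -0.02], [8, -1.574, 4.1, -1.963, -0.02], [8, -1.574, 4.1, -1.963, -0.02]]}}

```text
t: 6.35
tcp_pos: [0.5839, 0.0207, 0.0763]
tool_rot: [0.705, -0.051, 0.052, -0.705]
force: [-0.2, -0.0, -1.3]
finger_gap: 0.155
```

```bash
python3 - <<'E'
from h import *
to(.5824,.0211,.0155,-8.35)
c=manip.get_calibration("wrist");s=manip.sense()
im=manip.snapshot("wrist");m=cv2.resize(im[:,:,::-1],(800,600),interpolation=cv2.INTER_CUBIC);cv2.imwrite("pics/w5.png",m)
o=m.copy();gov(o,c,(.5816,.0215),-8.35,(0,0,255))
overlay(o,c,s['tcp_pos'],R.from_quat(s['tool_rot']).as_matrix(),.125,-.0008,-.0056,(255,0,0),hexrot=np.pi/6)
cv2.imwrite("pics/w5o.png",o)
E
```

```text
t 6.35 cur [0.5839 0.0207 0.0763] yaw -8.33 tilt [ 0.0011 -0.    ] -> shift [-0.054  2.028  0.006] twist 0.002 q1,q6 [-0.16 -1.58] F [-0.2 -0.  -1.3] gap 0.155
```

View pics/w5o.png

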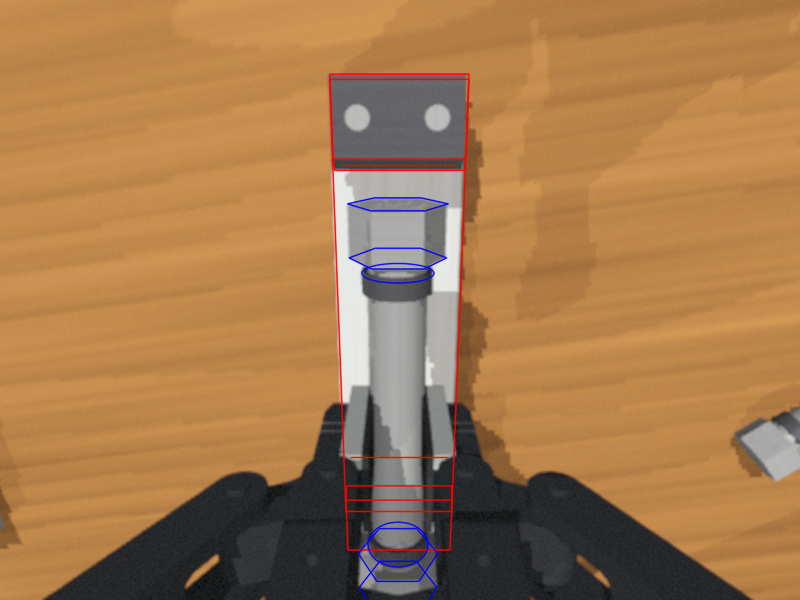

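{"fn": "apply_moves", "kwargs": {"motion": [[8, -0.03, 0.2, 0, 0], [8, -0.03, 0.6, 0, 0], [8, -0.03, 1.0, 0, 0], [8, -0.03, 1.3, 0, 0], [8, -0.03, 1.3, 0, 0], [8, -0.03, 1.3, 0, 0]]}}

```text
t: 7.15
tcp_pos: [0.5827, 0.0207, 0.0368]
tool_rot: [0.705, -0.051, 0.051, -0.705]
force: [1.0, -0.2, -0.6]
finger_gap: 0.158
```

```bash
python3 - <<'E'
from h import *
to(.5824,.0211,.0155,-8.35)
E
```

```text
t 7.15 cur [0.5827 0.0207 0.0368] yaw -8.34 tilt [ 0.0001 -0.    ] -> shift [-0.011  0.711  0.011] twist 0.001 q1,q6 [-0.16 -1.58] F [ 1.  -0.2 -0.6] gap 0.158
```

{"fn": "apply_moves", "kwargs": {"motion": [[8, -0.01, 0.15, 0.01, 0], [8, -0.01, 0.35, 0.01, 0], [8, -0.01, 0.5, 0.01, 0], [8, -0.01, 0.6, 0.01, 0], [8, -0.01, 0.65, 0.01, 0], [8, -0.01, 0.69, 0.01, 0], [8, -0.01, 0.71, 0.01, 0], [8, -0.01, 0.71, 0.01, 0]]}}

```text
t: 8.15
tcp_pos: [0.5824, 0.0211, 0.0157]
tool_rot: [0.705, -0.051, 0.052, -0.705]
force: [0.1, 1.0, -1.4]
finger_gap: 0.161
```

```bash
python3 - <<'E'
from h import *
to(.5824,.0211,.0155,-8.35)
for n in("side","wrist"):
    im=manip.snapshot(n)
    if n=="side": crop(im,215,165,100,60,"d6.png",7)
    else: cv2.imwrite("pics/w6.png",cv2.resize(im[:,:,::-1],(800,600),interpolation=cv2.INTER_CUBIC))
E
```

```text
t 8.15 cur [0.5824 0.0211 0.0157] yaw -8.34 tilt [ 0.0002 -0.    ] -> shift [0.001 0.006 0.001] twist 0.001 q1,q6 [-0.16 -1.58] F [ 0.1  1.  -1.4] gap 0.161
```

View pics/w6.png

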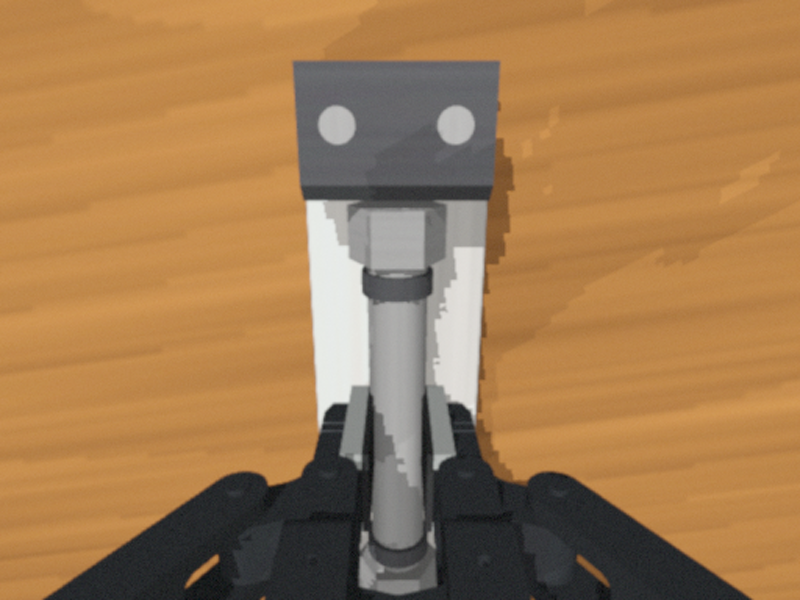

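View pics/d6.png

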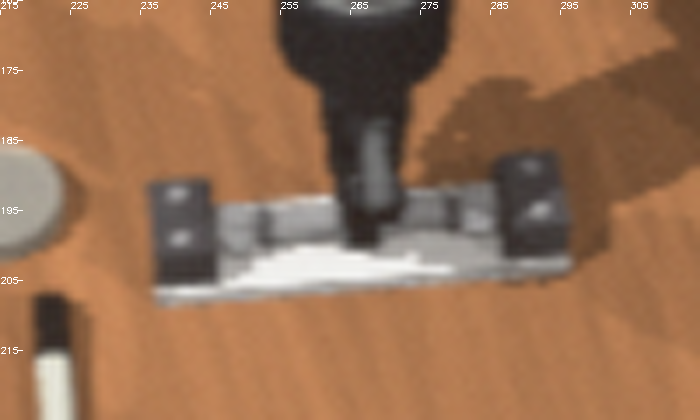

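The pillar is between the jaws with a gap at each end, but the wrist still carries its weight. I'll lower it until it touches the floor.

{"fn": "apply_moves", "kwargs": {"motion": [[8, 0, 0.03, 0, 0], [8, 0, 0.05, 0, 0], [8, 0, 0.05, 0, 0], [8, 0, 0.05, 0, 0]]}}

```text
t: 8.75
tcp_pos: [0.5825, 0.0211, 0.0155]
tool_rot: [0.705, -0.051, 0.052, -0.705]
force: [-2.3, 0.8, 6.7]
finger_gap: 0.153
```

{"fn": "apply_moves", "kwargs": {"motion": [[8, 0, -0.02, 0, 0], [30, 0, -0.02, 0, 0], [30, 0, -0.02, 0, 0], [30, 0, -0.02, 0, 0], [30, 0, -0.02, 0, 0]]}}

```text
t: 9.38
tcp_pos: [0.5823, 0.0211, 0.0145]
tool_rot: [0.705, -0.052, 0.051, -0.705]
force: [-0.8, -0.0, 0.6]
finger_gap: 0.35
```

```bash
python3 - <<'E'
from h import *
to(.5824,.0211,.0155,-8.35)
im=manip.snapshot("wrist");cv2.imwrite("pics/w7.png",cv2.resize(im[:,:,::-1],(800,600),interpolation=cv2.INTER_CUBIC))
E
```

```text
t 9.38 cur [0.5823 0.0211 0.0145] yaw -8.35 tilt [-0.0002 -0.    ] -> shift [ 0.004 -0.032  0.002] twist 0.000 q1,q6 [-0.16 -1.58] F [-0.8 -0.   0.6] gap 0.350
```

View pics/w7.png

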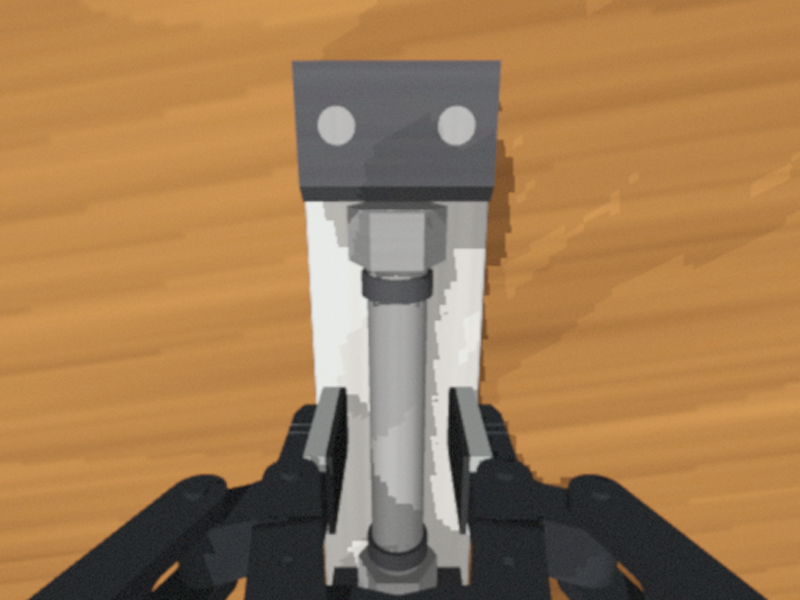

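It lies free and flat in the slot, clear at the jaw. Regrip and lift.

{"fn": "apply_moves", "kwargs": {"motion": [[8, 0, 0, 0, 0], [8, 0, 0, 0, 0], [8, 0, 0, 0, 0], [8, 0, 0, 0, 0], [8, 0, -0.1, 0, 0], [8, 0, -0.4, 0, 0], [8, 0, -1.0, 0, 0], [8, 0, -1.8, 0, 0], [8, 0, -2.7, 0, 0], [8, 0, -3.3, 0, 0], [8, 0, -3.5, 0, 0], [8, 0, -3.5, 0, 0]], "squeeze": 60}}

```text
t: 10.92
tcp_pos: [0.5824, 0.0211, 0.1204]
tool_rot: [0.705, -0.051, 0.052, -0.705]
force: [-0.4, 0.2, -1.8]
finger_gap: 0.16
```

```bash
python3 - <<'E'
from h import *
to(.4433,-.266,.10,-97.5)
E
```

```text
t 10.93 cur [0.5824 0.0211 0.1204] yaw -8.35 tilt [ 0.0011 -0.    ] -> shift [ -3.2     0.677 -10.141] twist 8.915 q1,q6 [-0.16 -1.58] F [-0.4  0.2 -1.8] gap 0.160
```

{"fn": "apply_moves", "kwargs": {"motion": [[8, -0.2, 0, -0.5, 0.4], [8, -0.5, 0, -1.5, 1.2], [8, -0.9, 0, -2.7, 2.1], [8, -1.3, 0, -4.0, 3.1], [8, -1.7, 0, -5.3, 4.1], [8, -2.1, 0, -6.5, 5.1], [8, -2.5, 0.2, -7.7, 6.1], [8, -2.8, 0.4, -8.8, 7.1], [8, -3.0, 0.6, -9.6, 8.0], [8, -3.15, 0.68, -10.0, 8.6], [8, -3.2, 0.68, -10.14, 8.9], [8, -3.2, 0.68, -10.14, 8.91]]}}

```text
t: 12.42
tcp_pos: [0.4426, -0.266, 0.0985]
tool_rot: [-0.466, 0.532, -0.531, 0.466]
force: [-0.5, -0.0, -1.1]
finger_gap: 0.159
```

```bash
cat >> h.py <<'E'
def tov(im,cal,g,yaw,L,col,f=800/512):
    ya=np.radians(yaw);ex=np.array([np.cos(ya),np.sin(ya),0]);ey=np.array([-ex[1],ex[0],0])
    def pl(P):
        uv=np.array([(proj(cal,np.array([g[0],g[1],z])+x*ex+y*ey)+.5)*f-.5 for x,y,z in P]);cv2.polylines(im,[np.round(uv*8).astype(int)],False,col,1,cv2.LINE_AA,3)
    for d in(0,.005):
        a=L/2+d;b=.032+d;z=.018
        pl([(-a,-b,z),(a,-b,z),(a,b,z),(-a,b,z),(-a,-b,z)])
E
python3 - <<'E'
from h import *
to(.4433,-.266,.10,-97.5)
c=manip.get_calibration("wrist");s=manip.sense();np.save("c8.npy",c,allow_pickle=True)
im=manip.snapshot("wrist");m=cv2.resize(im[:,:,::-1],(800,600),interpolation=cv2.INTER_CUBIC);cv2.imwrite("pics/w8.png",m)
o=m.copy();tov(o,c,(.4433,-.266),-97.5,.14,(0,0,255));cv2.imwrite("pics/w8o.png",o)
E
```

```text
t 12.43 cur [ 0.4426 -0.266   0.0985] yaw -97.47 tilt [-0.001  -0.0014] -> shift [-0.003 -0.049  0.024] twist 0.003 q1,q6 [-0.76 -0.63] F [-0.5 -0.  -1.1] gap 0.159
```

View pics/w8o.png

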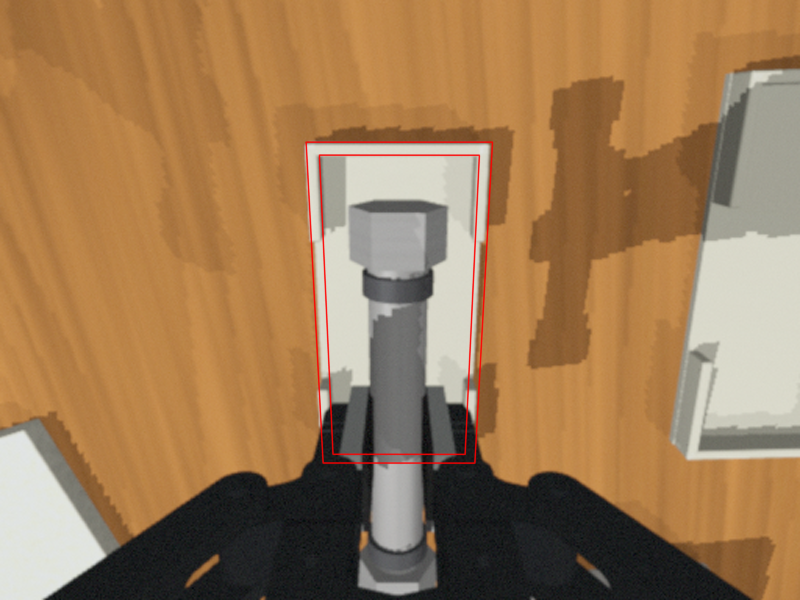

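The tray outline matches within about 1 mm. Lowering.

{"fn": "apply_moves", "kwargs": {"motion": [[8, 0, 0.3, 0.02, 0], [8, 0, 0.9, 0.02, 0], [8, 0, 1.5, 0.02, 0], [8, 0, 2.1, 0.02, 0], [8, 0, 2.5, 0.02, 0], [8, 0, 2.7, 0.02, 0], [8, 0, 2.75, 0.02, 0], [8, 0, 2.75, 0.02, 0]]}}

```text
t: 13.48
tcp_pos: [0.444, -0.2662, 0.0171]
tool_rot: [0.466, -0.531, 0.532, -0.467]
force: [0.3, 0.2, -1.3]
finger_gap: 0.156
```

```bash
python3 - <<'E'
from h import *
to(.4433,-.266,.0095,-97.5)
E
```

```text
t 13.47 cur [ 0.444  -0.2662  0.0171] yaw -97.44 tilt [0.0004 0.0005] -> shift [-0.004  0.253 -0.023] twist 0.006 q1,q6 [-0.76 -0.63] F [ 0.3  0.2 -1.3] gap 0.156
```

{"fn": "apply_moves", "kwargs": {"motion": [[8, 0, 0.08, 0, 0], [8, 0, 0.15, 0, 0], [8, 0, 0.2, 0, 0], [8, 0, 0.24, 0, 0], [8, 0, 0.27, 0, 0], [8, 0, 0.27, 0, 0]]}}

```text
t: 14.22
tcp_pos: [0.4437, -0.2661, 0.0089]
tool_rot: [0.466, -0.531, 0.531, -0.466]
force: [-0.4, 0.4, -0.2]
finger_gap: 0.155
```

{"fn": "apply_moves", "kwargs": {"motion": [[8, 0, 0.02, 0, 0], [8, 0, 0.03, 0, 0], [8, 0, 0.03, 0, 0]]}}

```text
t: 14.6
tcp_pos: [0.4437, -0.2661, 0.0088]
tool_rot: [0.466, -0.531, 0.532, -0.466]
force: [-1.4, 1.4, 7.8]
finger_gap: 0.157
```

{"fn": "apply_moves", "kwargs": {"motion": [[8, 0, -0.01, 0, 0], [25, 0, -0.01, 0, 0], [40, 0, -0.01, 0, 0], [40, 0, -0.01, 0, 0], [40, 0, -0.01, 0, 0], [40, 0, -0.4, 0, 0], [40, 0, -1.2, 0, 0], [40, 0, -2.4, 0, 0], [40, 0, -3.8, 0, 0], [40, 0, -4.8, 0, 0], [40, 0, -5.2, 0, 0]]}}

```text
t: 15.98
tcp_pos: [0.4444, -0.2666, 0.1662]
tool_rot: [0.466, -0.53, 0.533, -0.467]
force: [-1.1, 0.0, -1.1]
finger_gap: 0.469
```

```bash
python3 - <<'E'
from h import *
to(.63,.234,.20,-60)
im=manip.snapshot("wrist");cv2.imwrite("pics/w9.png",cv2.resize(im[:,:,::-1],(800,600),interpolation=cv2.INTER_CUBIC))
E
```

```text
t 15.97 cur [ 0.4444 -0.2666  0.1662] yaw -97.44 tilt [0.0024 0.0033] -> shift [-17.344  -1.154   3.977] twist -3.744 q1,q6 [-0.76 -0.63] F [-1.1  0.  -1.1] gap 0.469
```

View pics/w9.png

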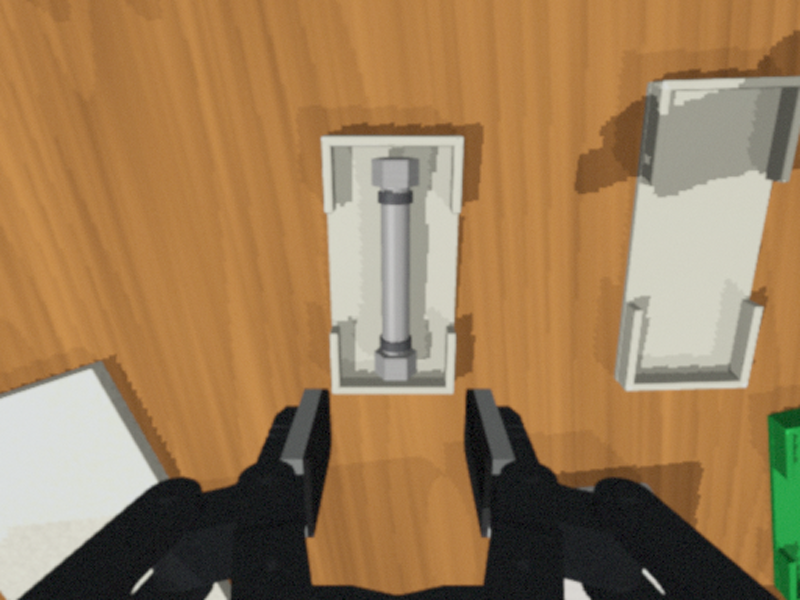

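Short pillar lies flat and centred in its tray (column 396, rows 157–380). Now the long one.

{"fn": "apply_moves", "kwargs": {"motion": [[60, -0.8, -0.5, 0.2, -0.2], [60, -2.4, -0.9, 0.55, -0.5], [60, -4.2, -1.15, 0.95, -0.9], [60, -6.1, -1.15, 1.4, -1.3], [60, -8, -1.15, 1.8, -1.7], [60, -9.9, -1.15, 2.25, -2.1], [60, -11.8, -1.15, 2.7, -2.5], [60, -13.6, -1.15, 3.1, -2.9], [60, -15.3, -1.15, 3.5, -3.3], [60, -16.6, -1.15, 3.8, -3.6], [60, -17.2, -1.15, 3.95, -3.74], [60, -17.34, -1.15, 3.98, -3.74]]}}

```text
t: 17.52
tcp_pos: [0.629, 0.2345, 0.1971]
tool_rot: [0.613, -0.354, 0.353, -0.612]
force: [-0.3, -0.2, 0.7]
finger_gap: 0.704
```

{"fn": "apply_moves", "kwargs": {"motion": [[60, 0, 0, 0, 0], [60, 0, 0, 0, 0]]}}

```text
t: 17.77
tcp_pos: [0.6293, 0.2327, 0.1983]
tool_rot: [0.612, -0.355, 0.354, -0.612]
force: [0.2, -0.1, -1.3]
finger_gap: 0.708
```

```bash
python3 - <<'E'
from h import *
to(.63,.234,.20,-60)
c=manip.get_calibration("wrist");s=manip.sense();np.save("c10.npy",c,allow_pickle=True)
im=manip.snapshot("wrist");m=cv2.resize(im[:,:,::-1],(800,600),interpolation=cv2.INTER_CUBIC);cv2.imwrite("pics/w10.png",m)
o=m.copy();M=R.from_euler('z',-60,degrees=True).as_matrix()@np.array([[1,0,0],[0,0,1],[0,-1,0]])
overlay(o,c,np.array([.6303,.234,.011]),M,.15,0,0,(0,0,255),hexrot=np.pi/6);cv2.imwrite("pics/w10o.png",o)
E
```

```text
t 17.77 cur [0.6293 0.2327 0.1983] yaw -60.16 tilt [ 0.0001 -0.0009] -> shift [-0.025 -0.056  0.042] twist -0.016 q1,q6 [ 0.19 -0.33] F [ 0.2 -0.1 -1.3] gap 0.708
```

View pics/w10o.png

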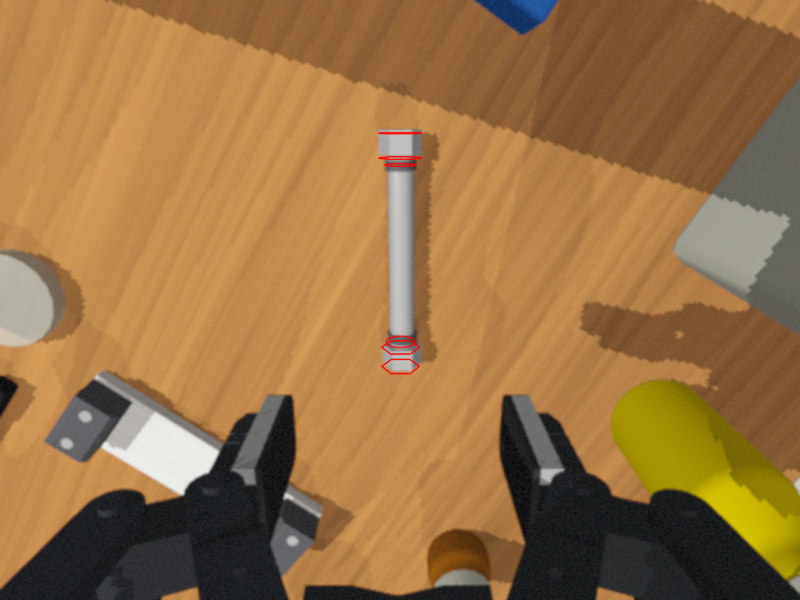

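```bash
python3 - <<'E'
from h import *
c=manip.get_calibration("side");print(ray(c,(507*.64,232*.64),0),ray(c,(467*.64,197*.64),0))
c=manip.get_calibration("scene");print(ray(c,(456*.64,515*.64),0))
to(.6300,.2345,.0035,-60)
E
```

```text
[8.51140620e-01 1.98469219e-01 1.11022302e-16] [0.79951832 0.33951259 0.        ]
[0.8644857  0.22970828 0.        ]
t 17.82 cur [0.6294 0.2328 0.1984] yaw -60.15 tilt [ 0.0001 -0.0006] -> shift [-0.039  6.498  0.049] twist -0.015 q1,q6 [ 0.19 -0.33] F [-0.5  1.   0.3] gap 0.704
```

{"fn": "apply_moves", "kwargs": {"motion": [[50, -0.04, 0.8, 0.04, 0], [50, -0.04, 2.2, 0.04, 0], [50, -0.04, 3.7, 0.04, 0], [50, -0.04, 5.0, 0.04, 0], [50, -0.04, 5.9, 0.04, 0], [50, -0.04, 6.35, 0.04, 0], [50, -0.04, 6.44, 0.04, 0], [50, -0.04, 6.45, 0.04, 0], [50, -0.04, 6.45, 0.04, 0]]}}

```text
t: 18.95
tcp_pos: [0.631, 0.2361, 0.0062]
tool_rot: [-0.612, 0.353, -0.354, 0.613]
force: [0.3, 0.4, -0.2]
finger_gap: 0.585
```

{"fn": "apply_moves", "kwargs": {"motion": [[8, 0, 0, 0, 0], [8, 0, 0, 0, 0], [8, 0, 0, 0, 0], [8, 0, 0, 0, 0], [8, 0, 0, 0, 0], [8, 0, 0, 0, 0], [8, 0, -0.1, 0, 0], [8, 0, -0.4, 0, 0], [8, 0, -0.9, 0, 0], [8, 0, -1.2, 0, 0], [8, 0, -1.2, 0, 0], [8, 0, -1.2, 0, 0]], "squeeze": 60}}

```text
t: 20.45
tcp_pos: [0.6298, 0.2359, 0.0408]
tool_rot: [0.612, -0.354, 0.354, -0.612]
force: [0.0, 0.8, -1.8]
finger_gap: 0.16
```

```bash
python3 - <<'E'
from h import *
to(.5824,.0211,.11,-8.35)
c=manip.get_calibration("wrist");s=manip.sense();np.save("c11.npy",c,allow_pickle=True)
im=manip.snapshot("wrist");m=cv2.resize(im[:,:,::-1],(800,600),interpolation=cv2.INTER_CUBIC);cv2.imwrite("pics/w11.png",m)
o=m.copy();overlay(o,c,s['tcp_pos'],R.from_quat(s['tool_rot']).as_matrix(),.15,0,-.006,(0,0,255),hexrot=np.pi/6)
h=lambda m:np.vstack([m[130:310,320:480],m[500:600,320:480]])
cv2.imwrite("pics/w11o.png",cv2.resize(np.hstack([h(m),h(o)]),None,fx=2.1,fy=2.1,interpolation=cv2.INTER_CUBIC))
E
```

```text
t 20.45 cur [0.6298 0.2359 0.0408] yaw -60.05 tilt [-0.0001 -0.0002] -> shift [ 5.415 -2.305 -4.944] twist -5.170 q1,q6 [ 0.19 -0.33] F [ 0.   0.8 -1.8] gap 0.160
```

View pics/w11o.png

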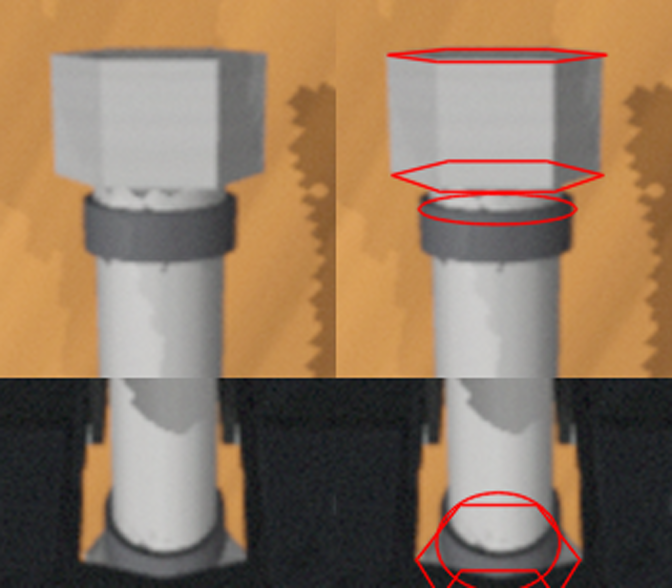

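{"fn": "apply_moves", "kwargs": {"motion": [[8, 0, -0.5, 0, 0], [8, 0.1, -1.4, -0.1, -0.2], [8, 0.6, -2.2, -0.6, -0.6], [8, 1.3, -2.3, -1.2, -1.2], [8, 2.1, -2.3, -1.9, -2.0], [8, 2.9, -2.3, -2.6, -2.8], [8, 3.7, -2.3, -3.4, -3.6], [8, 4.5, -2.3, -4.1, -4.4], [8, 5.1, -2.3, -4.6, -4.95], [8, 5.35, -2.3, -4.87, -5.15], [8, 5.4, -2.3, -4.94, -5.17], [8, 5.4, -2.3, -4.94, -5.17]]}}

```text
t: 22.0
tcp_pos: [0.5827, 0.0217, 0.1103]
tool_rot: [-0.705, 0.051, -0.052, 0.705]
force: [0.3, 0.2, -0.7]
finger_gap: 0.157
```

{"fn": "apply_moves", "kwargs": {"motion": [[8, 0, 0, 0, 0], [8, 0, 0, 0, 0]]}}

```text
t: 22.25
tcp_pos: [0.5826, 0.0222, 0.1098]
tool_rot: [-0.705, 0.051, -0.051, 0.705]
force: [-0.0, 0.6, -1.3]
finger_gap: 0.157
```

```bash
python3 - <<'E'
from h import *
to(.5819,.0213,.0385,-8.35)
c=manip.get_calibration("wrist");s=manip.sense()
im=manip.snapshot("wrist");m=cv2.resize(im[:,:,::-1],(800,600),interpolation=cv2.INTER_CUBIC)
o=m.copy();gov(o,c,(.5816,.0215),-8.35,(0,0,255));overlay(o,c,s['tcp_pos'],R.from_quat(s['tool_rot']).as_matrix(),.15,0,-.006,(255,0,0),hexrot=np.pi/6)
cv2.imwrite("pics/w12o.png",o)
E
```

```text
t 22.25 cur [0.5826 0.0222 0.1098] yaw -8.30 tilt [0.0001 0.    ] -> shift [-0.018  2.378 -0.031] twist 0.005 q1,q6 [-0.15 -1.58] F [-0.   0.6 -1.3] gap 0.157
```

View pics/w12o.png

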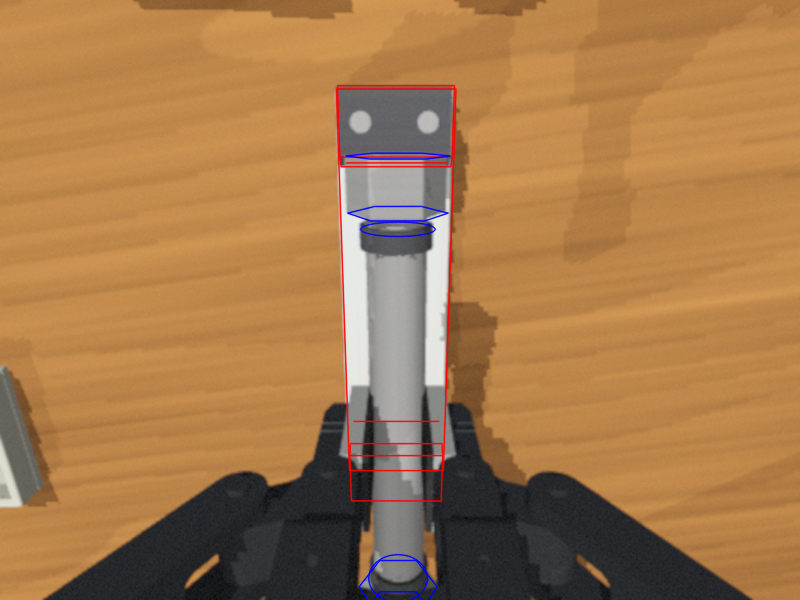

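{"fn": "apply_moves", "kwargs": {"motion": [[8, -0.02, 0.3, -0.02, 0], [8, -0.02, 0.8, -0.02, 0], [8, -0.02, 1.4, -0.02, 0], [8, -0.02, 1.9, -0.02, 0], [8, -0.02, 2.15, -0.02, 0], [8, -0.02, 2.25, -0.02, 0], [8, -0.02, 2.25, -0.02, 0], [8, -0.02, 2.25, -0.02, 0]]}}

```text
t: 23.3
tcp_pos: [0.5823, 0.021, 0.0428]
tool_rot: [0.705, -0.051, 0.052, -0.705]
force: [0.7, -0.1, -2.7]
finger_gap: 0.158
```

```bash
python3 - <<'E'
from h import *
to(.5819,.0216,.0385,-8.35)
E
```

```text
t 23.30 cur [0.5823 0.021  0.0428] yaw -8.35 tilt [ 0.0012 -0.    ] -> shift [-0.016  0.144  0.018] twist 0.000 q1,q6 [-0.16 -1.58] F [ 0.7 -0.1 -2.7] gap 0.158
```

{"fn": "apply_moves", "kwargs": {"motion": [[8, 0, 0.04, 0.01, 0], [8, 0, 0.08, 0.01, 0], [8, 0, 0.11, 0.01, 0], [8, 0, 0.14, 0.01, 0], [8, 0, 0.15, 0.01, 0], [8, 0, 0.15, 0.01, 0]]}}

```text
t: 24.05
tcp_pos: [0.582, 0.0214, 0.0395]
tool_rot: [0.705, -0.051, 0.052, -0.705]
force: [-3.8, 0.7, 10.3]
finger_gap: 0.156
```

{"fn": "apply_moves", "kwargs": {"motion": [[8, 0, -0.03, 0, 0], [30, 0, -0.02, 0, 0], [30, 0, -0.02, 0, 0], [30, 0, -0.02, 0, 0], [30, 0, -0.02, 0, 0], [30, 0, -0.02, 0, 0], [30, 0, -0.02, 0, 0]]}}

```text
t: 24.92
tcp_pos: [0.5818, 0.0213, 0.0384]
tool_rot: [-0.705, 0.051, -0.051, 0.705]
force: [-0.2, 0.2, 0.4]
finger_gap: 0.357
```

```bash
python3 - <<'E'
from h import *
to(.5819,.0216,.0385,-8.35)
c=manip.get_calibration("wrist");s=manip.sense()
im=manip.snapshot("wrist");m=cv2.resize(im[:,:,::-1],(800,600),interpolation=cv2.INTER_CUBIC);cv2.imwrite("pics/w13r.png",m)
o=m.copy();gov(o,c,(.5816,.0215),-8.35,(0,0,255))
M=R.from_euler('z',-8.35,degrees=True).as_matrix()@np.array([[1,0,0],[0,0,1],[0,-1,0]])
overlay(o,c,np.array([.5816,.0215,.045]),M,.15,0,0,(255,0,0),hexrot=np.pi/6)
cv2.imwrite("pics/w13o.png",o)
im=manip.snapshot("side");crop(im,215,165,100,60,"d13.png",7)
im=manip.snapshot("scene");crop(im,220,170,90,70,"s13.png",7)
E
```

```text
t 24.93 cur [0.5818 0.0213 0.0384] yaw -8.35 tilt [-0. -0.] -> shift [ 0.    -0.004  0.009] twist 0.000 q1,q6 [-0.16 -1.58] F [-0.2  0.2  0.4] gap 0.357
```

View pics/w13o.png

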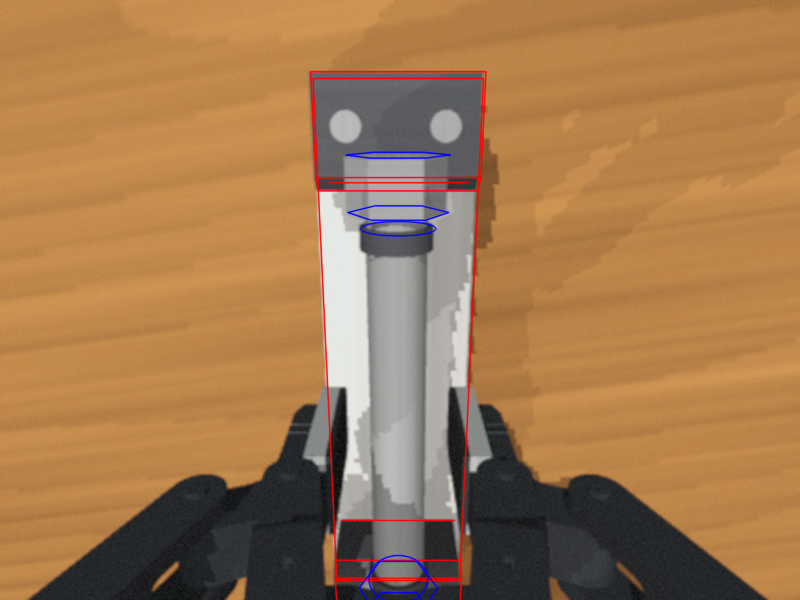

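View pics/d13.png

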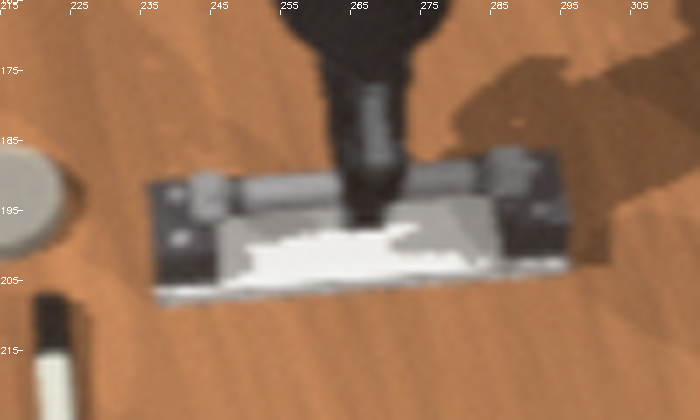

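View pics/s13.png

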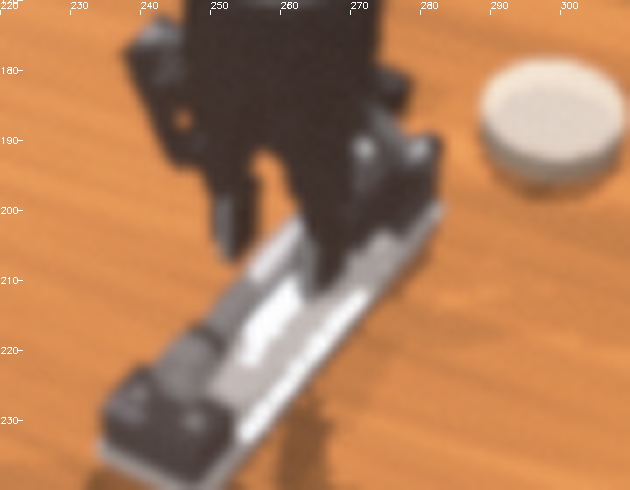

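The long pillar rests free, level and centred across both jaws. Regripping and taking it to the long tray.

{"fn": "apply_moves", "kwargs": {"motion": [[8, 0, 0, 0, 0], [8, 0, 0, 0, 0], [8, 0, 0, 0, 0], [8, 0, 0, 0, 0], [8, 0, 0, 0, 0], [8, 0, -0.1, 0, 0], [8, 0, -0.4, 0, 0], [8, 0, -1.0, 0, 0], [8, 0, -1.8, 0, 0], [8, 0, -2.4, 0, 0], [8, 0, -2.7, 0, 0], [8, 0, -2.7, 0, 0]], "squeeze": 60}}

```text
t: 26.58
tcp_pos: [0.5823, 0.0213, 0.1205]
tool_rot: [0.705, -0.051, 0.052, -0.705]
force: [-0.8, 0.1, -1.4]
finger_gap: 0.16
```

```bash
python3 - <<'E'
from h import *
to(.6192,-.273,.10,-95.5)
E
```

```text
t 26.57 cur [0.5823 0.0213 0.1205] yaw -8.35 tilt [ 0.002 -0.   ] -> shift [ 2.638  0.689 -9.528] twist 8.715 q1,q6 [-0.16 -1.58] F [-0.8  0.1 -1.4] gap 0.160
```

{"fn": "apply_moves", "kwargs": {"motion": [[8, 0.1, -0.3, -0.4, 0.4], [8, 0.4, -0.6, -1.4, 1.2], [8, 0.7, -0.8, -2.5, 2.1], [8, 1.0, -0.8, -3.7, 3.0], [8, 1.4, -0.8, -4.9, 4.0], [8, 1.7, -0.8, -6.1, 5.0], [8, 2.0, -0.6, -7.2, 6.0], [8, 2.3, -0.2, -8.2, 7.0], [8, 2.5, 0.3, -9.0, 7.9], [8, 2.6, 0.6, -9.4, 8.5], [8, 2.64, 0.69, -9.53, 8.7], [8, 2.64, 0.69, -9.53, 8.71]]}}

```text
t: 28.08
tcp_pos: [0.6183, -0.2726, 0.098]
tool_rot: [-0.476, 0.524, -0.522, 0.476]
force: [-0.1, -0.2, -1.4]
finger_gap: 0.158
```

{"fn": "apply_moves", "kwargs": {"motion": [[8, 0, 0, 0, 0], [8, 0, 0, 0, 0]]}}

```text
t: 28.32
tcp_pos: [0.619, -0.2724, 0.0992]
tool_rot: [0.476, -0.523, 0.523, -0.476]
force: [-0.4, -0.2, -2.0]
finger_gap: 0.161
```

```bash
python3 - <<'E'
from h import *
to(.6192,-.273,.0095,-95.5)
c=manip.get_calibration("wrist");s=manip.sense();np.save("c14.npy",c,allow_pickle=True)
im=manip.snapshot("wrist");m=cv2.resize(im[:,:,::-1],(800,600),interpolation=cv2.INTER_CUBIC);cv2.imwrite("pics/w14.png",m)
o=m.copy();tov(o,c,(.6192,-.273),-95.5,.165,(0,0,255));cv2.imwrite("pics/w14o.png",o)
E
```

```text
t 28.32 cur [ 0.619  -0.2724  0.0992] yaw -95.37 tilt [0.0002 0.0005] -> shift [0.019 2.991 0.009] twist 0.013 q1,q6 [-0.58 -0.49] F [-0.4 -0.2 -2. ] gap 0.161
```

View pics/w14o.png

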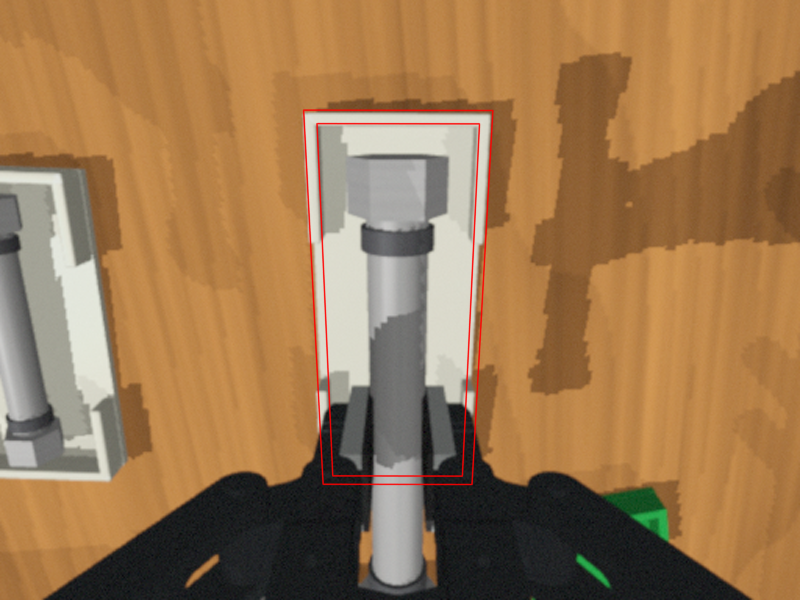

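Tray outline matches within about 1 mm. Lowering.

{"fn": "apply_moves", "kwargs": {"motion": [[8, 0.01, 0.3, 0, 0.01], [8, 0.01, 0.9, 0, 0.01], [8, 0.01, 1.5, 0, 0.01], [8, 0.01, 2.1, 0, 0.01], [8, 0.01, 2.5, 0, 0.01], [8, 0.01, 2.7, 0, 0.01], [8, 0.01, 2.77, 0, 0.01], [8, 0.01, 2.77, 0, 0.01], [8, 0.01, 2.77, 0, 0.01]]}}

```text
t: 29.5
tcp_pos: [0.6191, -0.2736, 0.0163]
tool_rot: [0.475, -0.523, 0.524, -0.475]
force: [0.3, -0.2, -2.0]
finger_gap: 0.157
```

```bash
python3 -c "
from h import *
to(.6192,-.273,.0084,-95.5)"
```

```text
t 29.50 cur [ 0.6191 -0.2736  0.0163] yaw -95.55 tilt [0.0006 0.0012] -> shift [-0.02   0.264  0.001] twist -0.005 q1,q6 [-0.58 -0.48] F [ 0.3 -0.2 -2. ] gap 0.157
```

{"fn": "apply_moves", "kwargs": {"motion": [[8, 0, 0.08, 0, 0], [8, 0, 0.16, 0, 0], [8, 0, 0.21, 0, 0], [8, 0, 0.24, 0, 0], [8, 0, 0.265, 0, 0], [8, 0, 0.28, 0, 0], [8, 0, 0.28, 0, 0]]}}

```text
t: 30.38
tcp_pos: [0.6186, -0.2732, 0.0087]
tool_rot: [-0.475, 0.524, -0.524, 0.475]
force: [-2.5, 1.7, 6.7]
finger_gap: 0.159
```

Contact is gentle at about 7 N. Releasing and rising.

{"fn": "apply_moves", "kwargs": {"motion": [[8, 0, -0.01, 0, 0], [25, 0, -0.01, 0, 0], [40, 0, -0.01, 0, 0], [40, 0, -0.01, 0, 0], [40, 0, -0.01, 0, 0], [40, 0, -0.4, 0, 0], [40, 0, -1.2, 0, 0], [40, 0, -2.4, 0, 0], [40, 0, -3.8, 0, 0], [40, 0, -4.8, 0, 0], [40, 0, -5.2, 0, 0], [40, 0, -5.2, 0, 0]]}}

```text
t: 31.88
tcp_pos: [0.6189, -0.2734, 0.1641]
tool_rot: [0.475, -0.523, 0.524, -0.475]
force: [1.2, 0.2, 0.3]
finger_gap: 0.47
```

```bash
python3 - <<'E'
from h import *
to(.6,-.27,.2,-95.5)
for n in("wrist","scene"):
    im=manip.snapshot(n);cv2.imwrite(f"pics/{n}15.png",cv2.resize(im[:,:,::-1],(800,600),interpolation=cv2.INTER_CUBIC))
E
```

```text
t 31.88 cur [ 0.6189 -0.2734  0.1641] yaw -95.55 tilt [0.0008 0.0014] -> shift [-0.053 -1.198 -0.637] twist -0.005 q1,q6 [-0.58 -0.48] F [1.2 0.2 0.3] gap 0.470
```

View pics/wrist15.png

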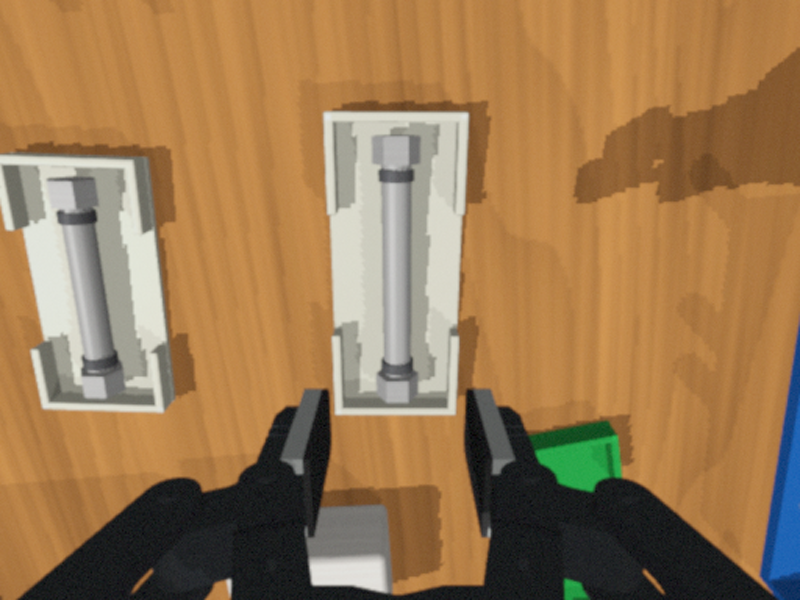

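View pics/scene15.png

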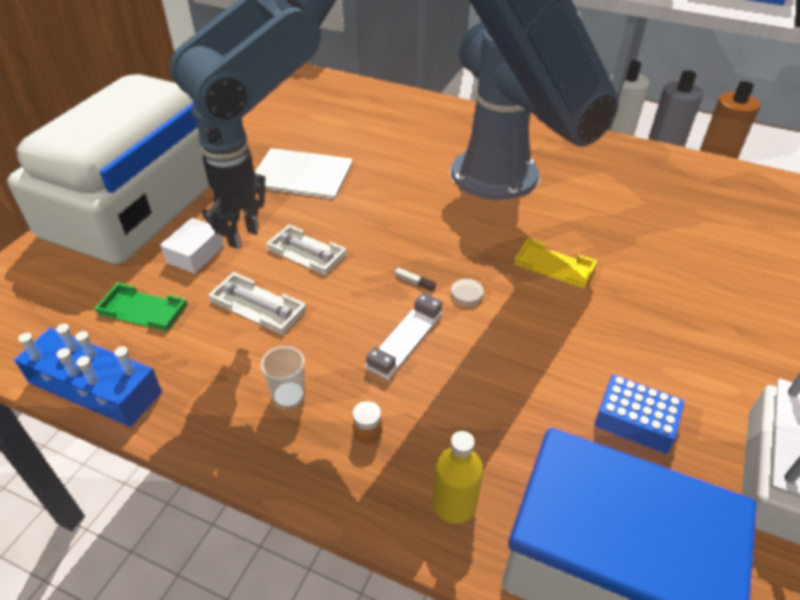

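Both pillars lie flat and centred in their trays (long at column 397, rows 135–402; short at columns 50–120, rows 178–397). The bystanders are where they were in the first picture, and the arm is well clear. Handing in.

```bash
python3 -c "
from station import manip
print(manip.sign_off())"
```

```text
the job is handed in; nothing more can be done
None
```

Both pillars are sorted and lying flat in their white compartments. I handed the job in at about 32 s of the 62 s allowed; the hand-in gave no verdict.

- **Short pillar:** I lowered it between the jaws until the wrist force showed it touching the floor (about 7 N). I let go so it lay free in the slot, then picked it up again and laid it in the shorter compartment (about 8 N at touch).
- **Long pillar:** I rested it across both jaw tops (about 10 N at touch) and let go. The wrist and side views showed it level and centred within about 1 mm. I then laid it in the longer compartment (about 7 N at touch).
- **Last pictures:** both pillars lie flat and centred in their trays. The other things on the bench and the yellow and green look-alikes are where they started, and the open gripper is about 15 cm above the trays.

**What disagreed:**
- The scene and side cameras differed by up to 6 mm in y. I used their average, and the wrist camera's outlines then matched within about 1 mm.
- The finger opening read about 13 mm on the 16 mm shanks, but both grips held steady.

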